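# Put the bead jar back and snap the organiser case shut

### The arm

A 7-joint arm with a two-finger parallel gripper is mounted at the origin on the work surface. World frame = base frame: x ahead of the robot, y to its left, z up, the work surface at z = 0. Lengths are in mm, angles in rad, forces in N, time in s.
With the tool pointing down it reaches from about 425 to 1025 mm from the base axis. Payload 9.4 kg.
Tool frame: the origin (TCP) lies on the centre line of the jaws, within the pads' length; the fingertips stand 22 mm ahead of it and the grasp point (between the pads) lies 3 mm ahead of it (arm.tip_extent is the distance from the TCP to the fingertips, in mm); z points along the fingers, y is the direction in which the jaws open and shut (so a half turn about z gives the same grasp; the last joint's range is limited). The gripper opens to 93 mm and grips with 3 to 60 N. Pads are 15 mm wide; open, the fingers measure 128 mm over their backs; the gripper's body (75 mm by 188 mm) begins 65 mm behind the grasp point.
Start: joints at [-1.292, 0.599, -0.003, 1.599, 0.002, 0.943, -0.08], TCP at [252.55, 679.59, 240.618] pointing down, gripper open.
Joint ranges: [-2.57, 2.57], [-0.35, 1.97], [-1.29, 1.29], [0.11, 2.56], [-1.05, 4.19], [0.11, 1.86], [-2.63, 2.63]. Speed limits (rad/s): [2.22, 2.22, 3.01, 3.01, 3.14, 3.14, 3.14].

### API

Orientations are given as a unit quaternion [x, y, z, w].
In Python, from workcell import arm, imaging, spotter gives the robot as it stands. The module is installed in compiled form; this text tells all that it offers.
- The arm moves only by the tool drive_tool, never from a script. Its argument "targets" is a list of rows, each a list of 3 entries, a list of its own where there are three numbers: the turn, a rotation vector about the tool's x, y, z in degrees, then the shift along the tool's x, y, z in cm, then the finger opening in cm, from 0 to 9.3. In form: [[[ax, ay, az], [x, y, z], hand], ...]. A call has 1 to 12 rows; each row is the pose to reach, as a shift and turn from the pose measured when the call began, along the tool's axes at that moment; what a row does not reach only later rows make up. A row lasts 1/10 s, in which the tool goes at most 50 mm and 8.59 degrees, less where a joint would pass 70% of its speed; a pose out of reach is approached as far as the arm can. A call with a gripper value outside its range is refused whole. The fingers move at their own pace and stop on an object; "squeeze" is the grip in N (left out, the last holds). Time passes only in rows, so rows that repeat a pose let the fingers close. It gives the time, the measured TCP pose, the force and the opening at its end, in the units of the state.
- arm.sense(): the state, without advancing time (a new reading comes with each control period).
- imaging.camera(name): name is "side" or "top"; returns (picture, depth): 400x640x3 uint8, blue, green, red; 400x640 float32, mm along the optical axis (not along the pixel's ray), 0 where there is no reading.
- imaging.get_calibration(name): a dict with "fx", "fy", "cx", "cy" (pixels), "T" (4x4, takes a point from camera to world coordinates). Camera axes: x right, y up, looking along -z (the intrinsics and any distortion apply to the point x, -y, -z); pixel columns grow to the right and rows downward; lengths in mm; the calibration is good to about 2 mm. A picture is of the moment at which its call begins. get_calibration takes no time and is no camera call.
- arm.finish_job(): hands the job in, once; it reports no verdict.
Trained networks look in the newest picture that a camera, given by its name, has taken for a name from the list of things; names that differ only in an ending like _2 or _b are one class to them, and where a whole thing is asked for, a point or a joint stands for the part that bears it (a point fixed in the world has none). Each returns a list of dicts, best first, with "confidence" (0 to 1); they miss things now and then, are a little off and sometimes report something else, mostly with a low value. They report only what shows in the picture. A call takes as long as a camera call. They do not tell look-alikes from the thing itself.
- spotter.search_frame(camera, thing): "at" ([column, row] in pixels, amid what is visible of it).
- spotter.regions_of(camera, thing): "mask" (400x640 bool, what is visible of it) and "at" ([column, row] in pixels, amid what is visible of it).
- spotter.place_of(camera, thing): "at" ([column, row] in pixels: a listed point, or the origin of a listed thing).
The state is a dict: "clock": time; "q": joint angles; "qd": joint speeds; "joint_efforts": joint torques, N m; "ee_pos": TCP position; "tcp_rot": TCP orientation; "ft_force": force on the tool from outside, world axes, zero at the start; "moment": the same for the moment, N m; "grip_width": opening from 0.0 (shut) to 1.0 (fully open).
Only numpy, scipy, OpenCV 4.12 (cv2) and the standard library are available. Lean on these libraries where they do the work, as an engineer would, in place of code of your own. Each camera call takes 0.05 s, during which the arm holds its last target.

### The job

Put the bead jar with the purple cap back into its empty well (the one with the purple dot) in the rear row of the bead case, in under the half-open lid, feeling for the well until the jar drops in and stands fully down. Then let go, swing the lid shut and press its front edge down slowly until the catch clicks and the lid stays flush by itself, without forcing it: more than 50 N would crack the case. Leave the other two jars, the spool and the tin where they are.

Things in the scene. Friction and masses are not known exactly. Their poses are not given: they have to be found in the camera images.
- case: Light grey bead case, 170 mm deep (x), 244 mm wide (y), fixed. Origin: centre of its underside; x points from the front (catch) to the hinge side, y along the hinge, z up. Walls 6 mm thick, 52 mm high. In front, bead bins under 38 mm. Behind, a tray 20 mm above the desk with three round wells, 41 mm wide, 12 mm deep, at x = +37, y = -70, 0, +70 mm: two hold jars, one is empty. A spring catch stands 11 mm out in front
- well (a point): Centre of the floor of the empty well, marked with a purple dot, 8 mm above the desk and 12 mm below the tray's surface (1.5 mm of play all round the jar). Its z is up
- lid (a joint): Lid angle (rad): 0 shut, grows as it opens. Starts near 1, stopped at 1.15 by a stay, so it overhangs the wells. Stiff hinge: it stays where left; 1 to 4 N at the front edge moves it. At about 0.06 its ridge meets the spring catch and it stands ajar until the front edge is pressed with some 9 to 12 N; then the catch snaps over, the lid comes against its stop and is held at 0
- lid_hinge (a point): Centre of the lid's hinge line (along the case's y), 85 mm behind the case's centre, 52 mm above the desk. The lid: purple frame, clear panel, 170 mm from hinge to front edge, 244 mm wide, 22 mm deep from its rim plane (through the hinge line) to its flat outer face, so 74 mm above the desk when shut, inside 71 mm. A thumb lip, 70 mm wide, stands 11 mm out at mid-front. A thin metal stay swings along the -y side
- lid_front (a point): Point on the lid's flat outer face, 158 mm from the hinge, 12 mm inside the front edge, mid-width: a good place to push and press. Its axes turn with the lid: z is the outward normal of the outer face, x points from the front edge to the hinge
- jar_mid (a point): Centre (half-way up) of the jar with purple cap and turquoise beads, upright on the desk: a cylinder 38 mm across, 58 mm high, 50 to 100 g. A tilted grasp should hold it 10 to 15 mm above this point, so that the fingers clear the tray when the jar is in its well. Stood fully in the well, its top is 66 mm above the desk
- jar_white_mid (a point): Centre of the jar with the white cap (38 by 58 mm), standing in another well: leave it
- jar_yellow_mid (a point): Centre of the jar with the yellow cap (38 by 58 mm), standing in another well: leave it
- spool_mid (a point): Centre of a wire spool, 44 mm across and 34 mm high, standing on the desk: leave it
- tin_mid (a point): Centre of a round flat tin, 54 mm across and 22 mm high, on the desk: leave it
Not all that is in view belongs to the job. Of the things that look like the part that bears jar_mid, the middle-sized one is meant.

How it is judged (in metres and radians):
On the way, in this order (a step that is already met when the one before it is completed fails the run):
1. the purple-capped jar stands fully down in its well, let go, with the lid still open (horizontal distance between jar_mid and well below 0.006 m and z of jar_mid in the frame of well below 0.033 m and angle between jar_mid's own z axis and vertical below 0.1 rad and contact force between the fingers and jar below 0.1 N and value of joint lid above 0.5 rad), for 0.2 s.
2. the lid is shut with the catch snapped over it (value of joint lid below 0.025 rad), for 0.2 s.
At the end, for the whole second after the job is handed in: The purple-capped jar stands upright (within 0.1 rad) on the floor of its well (centre within 6 mm sideways, not more than 4 mm proud), and the lid is shut and held by the catch (below 0.025 rad) with the robot clear of it (value of joint lid below 0.025 rad and velocity of joint lid below 0.05 rad/s and horizontal distance between jar_mid and well below 0.006 m and z of jar_mid in the frame of well below 0.033 m and angle between jar_mid's own z axis and vertical below 0.1 rad); the robot touches nothing.
It fails at once if the robot forces the case or its lid with more than 50 N (contact force between any of the fingers, the arm and case above 50 N).
It fails at once if a jar in the case is shifted by more than 12 mm (distance of any of jar_white_mid, jar_yellow_mid from where it was at the start of the episode above 0.012 m).
It fails at once if the spool or the tin is shifted by more than 20 mm (distance of any of spool_mid, tin_mid from where it was at the start of the episode above 0.02 m).
It also fails if it takes over 64 s, if anything falls off the work surface, if the arm or the gripper's body presses on something with over 40 N, if the wrist force passes 120 N, or if a joint passes its speed limit or range.

## Working session

There is one attempt and no reset: what is moved stays moved. The work goes in short steps, Python scripts to look and compute and a tool call to move; the robot and the scene stay as the last step left them, time stands still between calls to the robot, and variables do not carry over. Pictures are saved under pics/ and viewed, and the job is handed in when it is done.

Besides the shell and the picture viewer there is one more tool, called as name([rows], argument=value, ...), one row to a line, values as JSON. drive_tool: Moves the arm, as the interface text tells. Its arguments: {"type":"object","properties":{"targets":{"type":"array"},"squeeze":{"type":"number"}},"required":["targets"]}

```bash
mkdir -p pics
cat > h.py <<'E'
import numpy as np, cv2
from workcell import arm, imaging, spotter
from scipy.spatial.transform import Rotation as R
def snap(n,f):
    p,d=imaging.camera(n); cv2.imwrite('pics/'+f,p); return p,d
def px2w(n,u,v,depth):
    c=imaging.get_calibration(n); T=np.array(c['T'])
    x=(u-c['cx'])/c['fx']*depth; y=(v-c['cy'])/c['fy']*depth
    return (T@np.array([x,-y,-depth,1]))[:3]
def w2px(n,P):
    c=imaging.get_calibration(n); T=np.linalg.inv(np.array(c['T']))
    q=T@np.append(P,1); return c['fx']*q[0]/-q[2]+c['cx'], c['fy']*-q[1]/-q[2]+c['cy']
E
python3 - <<'E'
from h import *
for n in('side','top'):
    p,d=snap(n,n+'0.png'); np.save(n+'0.npy',d)
    c=imaging.get_calibration(n); print(n,{k:np.round(v,3) if k=='T' else v for k,v in c.items()})
    print(d.min(),d.max(),(d==0).mean())
s=arm.sense(); print(s)
E
```

```text
side {'fx': 376.7701772403273, 'fy': 376.7701772403273, 'cx': 314.8615489846922, 'cy': 199.47230874565244, 'T': array([[-9.87000e-01,  1.15000e-01, -1.16000e-01,  4.58541e+02],
       [-1.63000e-01, -7.27000e-01,  6.67000e-01,  5.63998e+02],
       [-7.00000e-03,  6.77000e-01,  7.36000e-01,  6.21353e+02],
       [ 0.00000e+00,  0.00000e+00,  0.00000e+00,  1.00000e+00]])}
0.0 2602.2012 0.00393359375
top {'fx': 402.8246716984843, 'fy': 402.8246716984843, 'cx': 319.0703694725064, 'cy': 193.38509838832647, 'T': array([[ 1.700000e-02,  9.950000e-01, -1.020000e-01,  4.388930e+02],
       [-1.000000e+00,  1.600000e-02, -2.000000e-03,  7.341700e+01],
       [-0.000000e+00,  1.020000e-01,  9.950000e-01,  1.030925e+03],
       [ 0.000000e+00,  0.000000e+00,  0.000000e+00,  1.000000e+00]])}
0.0 1890.7361 0.00423828125
{'clock': 0.1, 'q': array([-1.29174   ,  0.60006233, -0.00250685,  1.60007278,  0.00181935,
        0.94291974, -0.07978455]), 'qd': array([ 0.00057263, -0.00105838,  0.00172052, -0.00182952, -0.00071213,
        0.00203027,  0.00020575]), 'joint_efforts': array([ 4.41944052e-03, -7.66547227e+01,  1.50203615e+00, -2.52940267e+01,
       -5.23149048e-02,  1.35732917e-02,  3.24236066e-05]), 'ee_pos': array([252.40650893, 679.1886326 , 239.82623592]), 'tcp_rot': array([ 1.76914402e-01,  9.84225970e-01, -7.29195983e-04, -4.40098737e-05]), 'ft_force': array([-0.23915179,  0.21630188, -1.24976686]), 'moment': array([ 0.03560913, -0.04001339,  0.0019814 ]), 'grip_width': 0.9983208521566531}
```

View pics/side0.png

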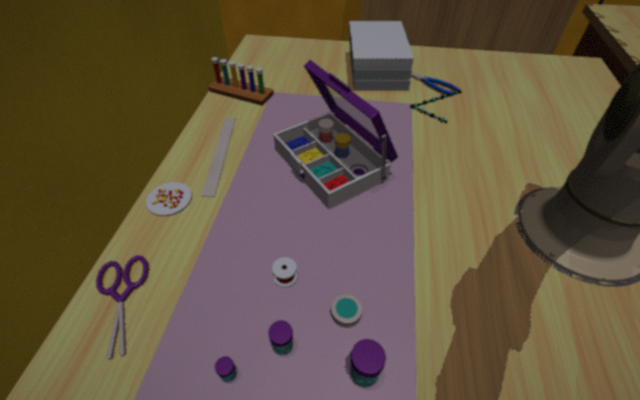

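View pics/top0.png

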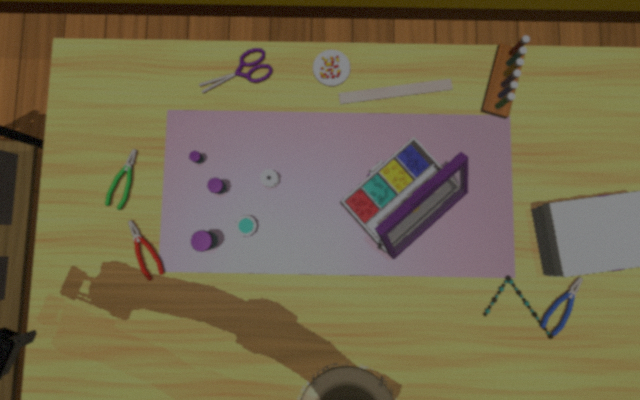

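The pictures show three purple-capped candidates. In the top view they are small (196,157), middle (217,186) and large (204,240). In the side view they are (226,369), (281,337) and (367,362). I want the middle-sized one. The case is at top (405,195), with its empty well nearest the stay end at side (358,171).

Run:
```python
from h import *
D={}
for n in('side','top'):
    p,D[n]=imaging.camera(n)
    for t in ['case','well','lid_hinge','lid_front','jar_mid','jar_white_mid','jar_yellow_mid','spool_mid','tin_mid']:
        r=spotter.place_of(n,t)
        out=[]
        for x in r[:4]:
            u,v=x['at']; d=D[n][int(round(v)),int(round(u))]
            out.append((round(x['confidence'],2),np.round([u,v],1).tolist(),np.round(px2w(n,u,v,d)).tolist()))
        print(n,t,out)
s=cv2.imread('pics/side0.png')
a=cv2.resize(s[300:400,200:400],(800,400),interpolation=cv2.INTER_CUBIC); cv2.imwrite('pics/c1.png',a)
a=cv2.resize(s[50:210,250:450],(750,600),interpolation=cv2.INTER_CUBIC); cv2.imwrite('pics/c2.png',a)
a=cv2.resize(cv2.imread('pics/top0.png')[130:270,330:480],(640,597),interpolation=cv2.INTER_CUBIC); cv2.imwrite('pics/c3.png',a)
# jar caps sizes from the top
d=D['top'];p=cv2.imread('pics/top0.png')
for u,v in((196,157),(217,186),(204,240)):
    m=np.zeros(d.shape,bool); m[v-20:v+20,u-20:u+20]=1
    vs,us=np.where(m); P=np.array([px2w('top',a,b,d[b,a]) for a,b in zip(us,vs)])
    h=np.percentile(P[:,2],99); k=abs(P[:,2]-h)<6; Q=P[k]
    print((u,v),'h',h,'n',k.sum(),'ctr',Q.mean(0),'size',np.ptp(Q,axis=0))
```

```text
side case [(0.93, [329.0, 165.3], [539.0, -99.0, 16.0]), (0.21, [341.7, 83.1], [520.0, -123.0, 220.0])]
side well [(0.56, [358.0, 168.6], [470.0, -105.0, 9.0]), (0.21, [282.5, 270.9], [581.0, 212.0, 32.0])]
side lid_hinge [(0.58, [360.2, 135.4], [474.0, -171.0, 57.0])]
side lid_front [(0.72, [342.7, 85.4], [518.0, -117.0, 219.0])]
side jar_mid [(0.87, [229.6, 367.5], [619.0, 394.0, 45.0]), (0.83, [282.2, 339.1], [549.0, 345.0, 59.0]), (0.62, [369.0, 363.9], [418.0, 367.0, 76.0])]
side jar_white_mid [(0.63, [323.9, 132.9], [563.0, -178.0, 49.0])]
side jar_yellow_mid [(0.55, [339.4, 146.2], [519.0, -127.0, 54.0])]
side spool_mid [(0.77, [285.2, 271.4], [575.0, 213.0, 32.0])]
side tin_mid [(0.62, [345.2, 313.5], [459.0, 271.0, 22.0])]
top case [(0.61, [392.6, 195.7], [540.0, -110.0, 18.0])]
top well []
top lid_hinge []
top lid_front [(0.62, [424.8, 197.9], [518.0, -144.0, 201.0])]
top jar_mid [(0.97, [205.1, 242.4], [417.0, 341.0, 79.0]), (0.72, [217.5, 188.8], [546.0, 323.0, 57.0]), (0.65, [196.8, 153.5], [635.0, 382.0, 41.0])]
top jar_white_mid [(0.65, [423.5, 221.5], [473.0, -164.0, 109.0])]
top jar_yellow_mid []
top spool_mid [(0.69, [267.2, 175.6], [584.0, 206.0, 32.0])]
top tin_mid [(0.83, [244.3, 226.8], [456.0, 260.0, 23.0]), (0.42, [422.1, 220.3], [475.0, -157.0, 124.0])]
(196, 157) h 43.86584255926428 n 98 ctr [629.2433571  387.01786754  42.06020099] size [26.02975969 26.76179408  8.12998863]Traceback (most recent call last):
  File "<stdin>", line 20, in <module>
  File "h.py", line 7, in px2w
    c=imaging.get_calibration(n); T=np.array(c['T'])
ValueError: time passes only in moves, steps and waits
```

View pics/c1.png

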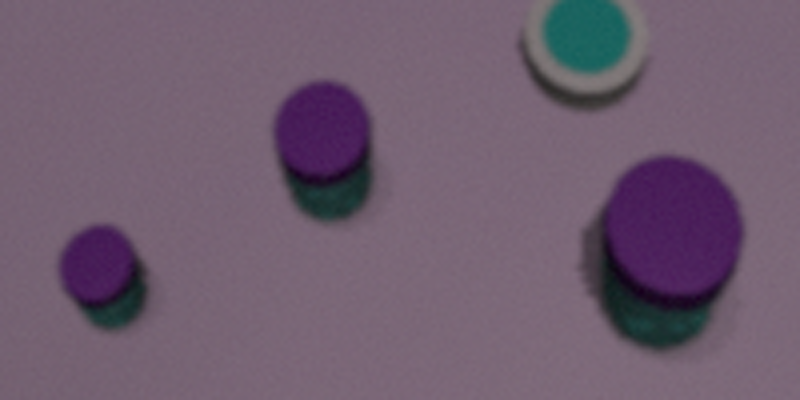

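View pics/c2.png

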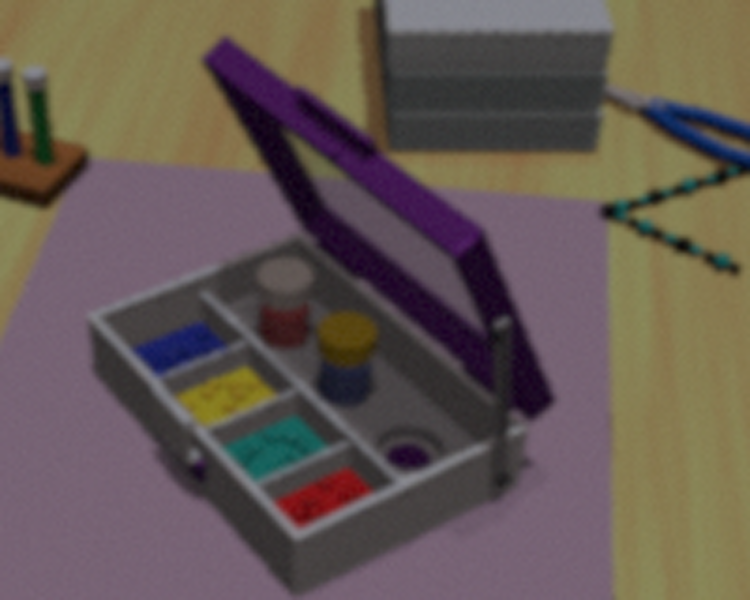

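View pics/c3.png

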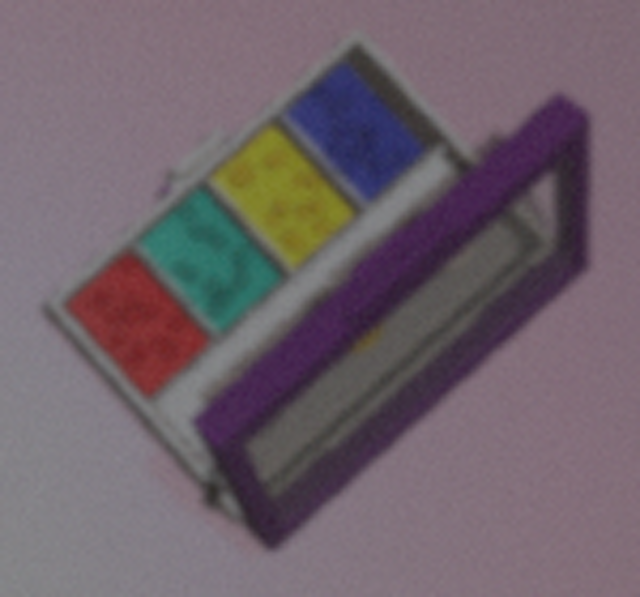

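The middle-sized jar is confirmed: about 58 mm high, with its cap at about (547,334). I'll cache the calibration and fit the case next.

```bash
python3 - <<'E'
from workcell import imaging
import pickle
pickle.dump({n:imaging.get_calibration(n) for n in('side','top')},open('cal.pkl','wb'))
E
sed -i 's/^import numpy.*/import numpy as np, cv2, pickle\nCAL=pickle.load(open("\.\/cal.pkl","rb"))/; s/imaging.get_calibration(n)/CAL[n]/' h.py
cat >> h.py <<'E'
def cloud(n,d):
    c=CAL[n]; v,u=np.mgrid[0:400,0:640]
    P=np.stack([(u-c['cx'])/c['fx']*d,-(v-c['cy'])/c['fy']*d,-d,np.ones_like(d)],-1)
    W=(P@np.array(c['T']).T)[...,:3]; W[d==0]=np.nan; return W
E
python3 - <<'E'
from h import *
from scipy.optimize import least_squares
W={n:cloud(n,np.load(n+'0.npy')) for n in('side','top')}
for n in W:
    w=W[n].reshape(-1,3); 
    # desk check
    k=(w[:,0]>400)&(w[:,0]<650)&(w[:,1]>0)&(w[:,1]<150); print(n,'desk',np.nanmedian(w[k,2]))
    for nm,c0,h,r in(('jar',(547,334),58,30),('small',(630,387),42,22),('large',(417,350),76,40),('spool',(582,210),34,30),('tin',(456,262),22,36)):
        k=(np.hypot(w[:,0]-c0[0],w[:,1]-c0[1])<r)&(w[:,2]>h-8)
        q=w[k]; print(n,nm,k.sum(),np.round((np.nanpercentile(q,97,axis=0)+np.nanpercentile(q,3,axis=0))/2,1),np.round(np.ptp(q,axis=0),1))
# rim points of case
img=np.zeros((600,600,3),np.uint8)
for n,col in(('side',(0,255,0)),('top',(0,0,255))):
    w=W[n].reshape(-1,3)
    k=(w[:,2]>46)&(w[:,2]<58)&(w[:,0]>380)&(w[:,0]<680)&(w[:,1]>-260)&(w[:,1]<40)
    for x,y,z in w[k]:
        img[int((680-x)*2),int((40-y)*2)]=col
cv2.imwrite('pics/rim.png',img)
E
```

```text
side desk 0.9429113670381639
side jar 490 [555.6 334.6  56. ] [37.  37.  10.6]
side small 322 [628.9 392.1  40.2] [27.8 28.5 11.4]
side large 1009 [420.9 356.7  74.8] [48.8 49.6 11.2]
side spool 418 [579.7 206.   33.3] [43.7 45.3  7.7]
side tin 757 [459.4 261.9  20.8] [52.5 52.9 11.1]
top desk 0.7890876291839959
top jar 192 [555.3 328.7  56.9] [35.  36.2 11.3]
top small 105 [629.  386.7  40.7] [26.1 28.4 12. ]
top large 354 [419.9 351.   75.4] [47.1 49.7 13.2]
top spool 236 [579.2 202.   33.4] [43.3 40.9 11.6]
top tin 358 [460.1 256.2  21.3] [50.1 50.9 12.7]
```

View pics/rim.png

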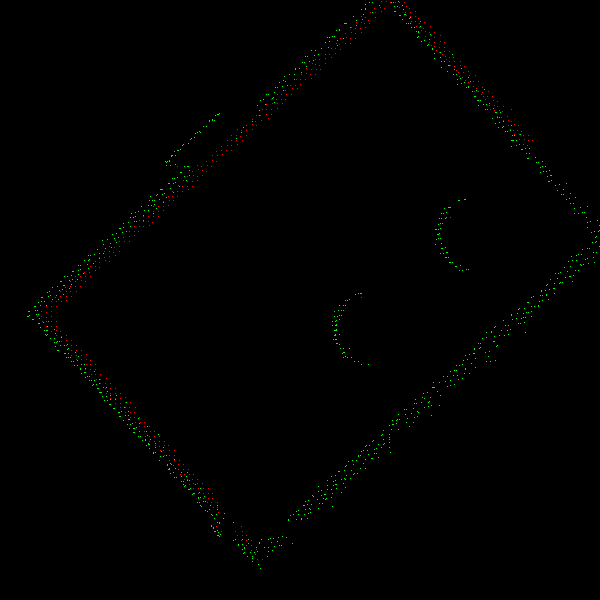

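```bash
cat > fit.py <<'E'
from h import *
from scipy.optimize import least_squares
def fitcase(w):
    w=w.reshape(-1,3)
    k=(w[:,2]>48)&(w[:,2]<57)&(w[:,0]>380)&(w[:,0]<690)&(w[:,1]>-275)&(w[:,1]<40)
    q=w[k][:,:2]
    def res(p,raw=False):
        c,s=np.cos(p[2]),np.sin(p[2]); d=q-p[:2]; x=d@[c,s]; y=d@[-s,c]
        a=np.abs(x)-82; b=np.abs(y)-119
        # distance to the mid-wall rectangle outline
        out=np.hypot(np.maximum(a,0),np.maximum(b,0)); sd=np.where((a>0)|(b>0),out,np.maximum(a,b))
        return sd
    best=None
    r=least_squares(res,[545,-105,-2.43],loss='soft_l1',f_scale=2)
    sd=np.abs(res(r.x)); return r.x,np.median(sd),len(q)
if __name__=='__main__':
    for n in('side','top'):
        W=cloud(n,np.load(n+'0.npy')); p,m,k=fitcase(W); c,s=np.cos(p[2]),np.sin(p[2])
        print(n,p,m,k,'well',p[:2]+[37*c+70*s,37*s-70*c])
        Rz=np.array([[c,s],[-s,c]])
        w=W.reshape(-1,3); L=np.c_[(w[:,:2]-p[:2])@Rz.T,w[:,2]]; np.save(n+'L.npy',L.reshape(400,640,3))
        # lid outer/inner pts: profile
        k=(L[:,2]>75)&(abs(L[:,1])<125)&(L[:,0]>-60)&(L[:,0]<180)&(L[:,2]<240)
        Q=L[k]; print('lid pts',k.sum())
        for z in range(80,225,15):
            t=Q[abs(Q[:,2]-z)<4]
            if len(t): print(z,len(t),np.round(np.percentile(t[:,0],[2,25,50,75,98])))
        k=(abs(L[:,1]+126)<14)&(L[:,2]>56)&(L[:,2]<240)&(L[:,0]>-60)&(L[:,0]<150)
        Q=L[k]
        for z in range(60,200,10):
            t=Q[abs(Q[:,2]-z)<5]
            if len(t): print('stay',z,len(t),np.round(np.percentile(t[:,0],[2,50,98])),np.round(np.percentile(t[:,1],[2,50,98])))
E
python3 fit.py
```

```text
side [ 542.71772677 -118.68543457   -2.40399072] 1.761324794701821 881 well [468.25858485 -91.76265267]
lid pts 2374
80 102 [55. 82. 90. 93. 94.]
95 110 [53. 76. 83. 84. 86.]
110 115 [52. 68. 75. 76. 78.]
125 118 [48. 61. 68. 69. 71.]
140 111 [41. 57. 60. 61. 63.]
155 92 [34. 44. 52. 54. 55.]
170 47 [25. 29. 35. 40. 47.]
185 38 [18. 21. 25. 32. 41.]
200 184 [ 8. 10. 11. 12. 29.]
215 129 [18. 20. 24. 26. 28.]
stay 60 25 [ 56.  86. 101.] [-125. -121. -118.]
stay 70 36 [56. 82. 98.] [-125. -120. -115.]
stay 80 38 [54. 79. 95.] [-125. -121. -118.]
stay 90 38 [52. 73. 90.] [-124. -120. -118.]
stay 100 39 [50. 69. 86.] [-125. -120. -119.]
stay 110 39 [48. 64. 80.] [-125. -121. -119.]
stay 120 33 [47. 63. 75.] [-125. -121. -117.]
stay 130 32 [44. 53. 67.] [-125. -121. -117.]
stay 140 30 [40. 49. 65.] [-126. -122. -119.]
stay 150 45 [35. 47. 59.] [-125. -120. -117.]
stay 160 38 [30. 43. 55.] [-121. -120. -117.]
stay 170 37 [26. 37. 47.] [-121. -120. -117.]
stay 180 40 [19. 31. 44.] [-122. -120. -118.]
stay 190 39 [14. 26. 38.] [-122. -120. -119.]
top [ 541.75158193 -124.23395479   -2.4049371
[... 314 characters left out ...]
311 [ 8. 11. 31. 33. 35.]
215 234 [16. 23. 24. 25. 27.]
stay 60 3 [ 58.  61. 102.] [-125. -125. -113.]
stay 70 14 [ 62.  99. 103.] [-124. -119. -113.]
stay 80 10 [58. 94. 96.] [-126. -120. -112.]
stay 90 12 [52. 86. 91.] [-125. -121. -114.]
stay 100 13 [60. 83. 87.] [-125. -120. -112.]
stay 110 14 [48. 73. 81.] [-126. -121. -113.]
stay 120 14 [54. 72. 76.] [-122. -120. -113.]
stay 130 13 [48. 67. 70.] [-126. -121. -114.]
stay 140 18 [40. 54. 65.] [-128. -122. -114.]
stay 150 17 [37. 52. 61.] [-125. -121. -113.]
stay 160 13 [39. 52. 55.] [-122. -121. -113.]
stay 170 15 [30. 47. 51.] [-122. -119. -112.]
stay 180 14 [24. 41. 44.] [-122. -120. -113.]
stay 190 14 [19. 35. 39.] [-122. -119. -113.]
```

```bash
cat >> h.py <<'E'
YAW=-2.4045
def Rt(th,yaw=YAW,sgn=1):
    th=np.radians(th); h=np.array([np.cos(yaw),np.sin(yaw),0])
    z=np.sin(th)*h+np.array([0,0,-np.cos(th)]); y=sgn*np.array([-np.sin(yaw),np.cos(yaw),0]); x=np.cross(y,z)
    return np.stack([x,y,z],1)
def rel(Rm,g):
    """grasp point g (mm) -> rotvec deg, shift cm"""
    s=arm.sense(); R0=R.from_quat(s['tcp_rot']); p=np.array(g)-3*Rm[:,2]
    rv=np.degrees((R0.inv()*R.from_matrix(Rm)).as_rotvec()); sh=R0.inv().apply(p-s['ee_pos'])/10
    return np.round(rv,1).tolist(),np.round(sh,2).tolist()
def st():
    s=arm.sense(); Rm=R.from_quat(s['tcp_rot']).as_matrix(); z=Rm[:,2]
    print('t',round(s['clock'],2),'grasp',np.round(s['ee_pos']+3*z,1),'z',np.round(z,3),'y',np.round(Rm[:,1],3),'q',np.round(s['q'],3),'f',np.round(s['ft_force'],1),'m',np.round(s['moment'],2),'g',round(s['grip_width']*93,1))
E
python3 - <<'E'
from h import *
st()
for sg in(1,-1):
    Rm=Rt(50,sgn=sg); print(sg,Rm[:,1],rel(Rm,np.array([555.5,331.6,41])-170*Rm[:,2]))
E
```

```text
t 1.1 grasp [252.6 679.6 237.6] z [ 0.  0. -1.] y [0.348 0.937 0.   ] q [-1.292  0.599 -0.002  1.599  0.002  0.943 -0.08 ] f [ 0.2  0.3 -0.4] m [ 0.05 -0.03  0.02] g 93.2
1 [ 0.67213808 -0.74042582  0.        ] ([50.7, -30.8, 108.7], [-46.61, -10.3, 8.85])
-1 [-0.67213808  0.74042582 -0.        ] ([27.2, 44.8, -58.4], [-46.61, -10.3, 8.85])
```

drive_tool([
  [[51, -31, 109], [-46.5, -10.3, 2], 9.3],
  [[51, -31, 109], [-46.5, -10.3, 2], 9.3],
  [[51, -31, 109], [-46.5, -10.3, 2], 9.3],
  [[51, -31, 109], [-46.5, -10.3, 2], 9.3],
  [[51, -31, 109], [-46.5, -10.3, 2], 9.3],
  [[51, -31, 109], [-46.5, -10.3, 2], 9.3],
  [[51, -31, 109], [-46.5, -10.3, 2], 9.3],
  [[51, -31, 109], [-46.5, -10.3, 2], 9.3],
])

```text
clock: 1.9
ee_pos: [589.1, 462.4, 224.0]
tcp_rot: [0.635, 0.723, -0.254, 0.098]
ft_force: [1.1, 0.7, -0.3]
grip_width: 1.0
```

Run:
```python
from h import *
st()
for sg in(1,-1):
    Rm=Rt(50,sgn=sg); print(sg,rel(Rm,np.array([555.5,331.6,41])-170*Rm[:,2]))
```

```text
t 1.9 grasp [588.6 460.9 221.4] z [-0.18  -0.491 -0.852] y [ 0.968  0.065 -0.242] q [-1.007  0.911  0.405  1.18  -0.04   1.577 -0.531] f [ 1.1  0.7 -0.3] m [ 0.45 -0.15  0.01] g 93.0
1 ([22.4, -13.6, 48.1], [-1.42, 7.71, 7.01])
-1 ([16.5, 27.3, -128.4], [-1.42, 7.71, 7.01])
```

drive_tool([
  [[22, -14, 48], [-1.4, 7.7, 7], 9.3],
  [[22, -14, 48], [-1.4, 7.7, 7], 9.3],
  [[22, -14, 48], [-1.4, 7.7, 7], 9.3],
  [[22, -14, 48], [-1.4, 7.7, 7], 9.3],
  [[22, -14, 48], [-1.4, 7.7, 7], 9.3],
  [[22, -14, 48], [-1.4, 7.7, 7], 9.3],
  [[22, -14, 48], [-1.4, 7.7, 7], 9.3],
  [[22, -14, 48], [-1.4, 7.7, 7], 9.3],
])

```text
clock: 2.7
ee_pos: [652.4, 432.5, 174.1]
tcp_rot: [0.867, 0.363, -0.309, 0.146]
ft_force: [0.0, 0.2, 0.0]
grip_width: 1.0
```

Run:
```python
from h import *
st()
for sg in(1,-1):
    Rm=Rt(50,sgn=sg); print(sg,rel(Rm,np.array([555.5,331.6,41])-170*Rm[:,2]))
```

```text
t 2.7 grasp [651.1 431.1 171.8] z [-0.429 -0.478 -0.767] y [ 0.719 -0.694  0.03 ] q [-0.715  1.083  0.055  0.885  0.061  1.862 -1.453] f [0.  0.2 0. ] m [ 0.4  -0.32  0.05] g 93.0
1 ([3.9, -10.1, 1.5], [0.83, 0.85, 2.19])
-1 ([15.8, 6.1, -177.7], [0.83, 0.85, 2.19])
```

```bash
cat > kin.py <<'E'
from h import *
import itertools
from scipy.optimize import least_squares
DATA=[([-1.29174,.60006,-.00251,1.60007,.00182,.94292,-.07978],[252.407,679.189,239.826],[.1769144,.98422597,-.00072920,-.000044]),
([-1.007,.911,.405,1.18,-.04,1.577,-.531],[589.1,462.4,224.0],[.635,.723,-.254,.098]),
([-.715,1.083,.055,.885,.061,1.862,-1.453],[652.4,432.5,174.1],[.867,.363,-.309,.146])]
ax='zyzyzyz'
def fk(q,p,s):
    # p: o1,o7,d1,a1,d3,a3,d5,a5,d7,a7
    o1,o7,d1,a1,d3,a3,d5,a5,d7,a7=p
    ang=[s[i]*q[i] for i in range(7)]; ang[0]+=o1; ang[6]+=o7
    Rm=np.eye(3); t=np.zeros(3)
    offs=[(a1,d1),None,(a3,d3),None,(a5,d5),None,(a7,d7)]
    # a3: elbow offset cancels (x), a5 likewise
    for i in range(7):
        c,sn=np.cos(ang[i]),np.sin(ang[i])
        M=np.array([[c,-sn,0],[sn,c,0],[0,0,1]]) if ax[i]=='z' else np.array([[c,0,sn],[0,1,0],[-sn,0,c]])
        Rm=Rm@M
        if i==0: t=t+Rm@[a1,0,d1]
        if i==2: t=t+Rm@[a3,0,d3]
        if i==3: t=t+Rm@[-a3,0,0]
        if i==4: t=t+Rm@[a5,0,d5]
        if i==6: t=t+Rm@[0,0,d7]
        if i==5: t=t+Rm@[a7,0,0]
    return t,Rm
if __name__=='__main__':
    best=[]
    for s in itertools.product([1,-1],repeat=4):
        sg=[s[0],1,s[1],1,s[2],1,s[3]]
        def ores(o):
            r=[]
            for q,p,qt in DATA:
                Rm=fk(q,[o[0],o[1]]+[0]*8,sg)[1]; r+=list((Rm-R.from_quat(qt).as_matrix()).ravel())
            return np.array(r)
        for o0 in itertools.product([0,1.57,3.14,-1.57],repeat=2):
            r=least_squares(ores,o0); best.append((r.cost,sg,r.x))
    best.sort(key=lambda b:b[0]); 
    for b in best[:4]: print(b)
    _,sg,o=best[0]
    def pres(p):
        return np.concatenate([fk(q,np.r_[o,p],sg)[0]-np.array(t) for q,t,_ in DATA]+[(p-[350,0,450,0,450,0,250,0])*.003])
    r=least_squares(pres,[350,0,450,0,450,0,250,0.]); print(r.x, pres(r.x)[:9].round(1))
    pickle.dump((np.r_[o,r.x],sg),open('kin.pkl','wb'))
E
python3 kin.py
```

```text
(np.float64(4.197052467071757e-06), [-1, 1, -1, 1, -1, 1, -1], array([-0.00165548,  1.56956638]))
(np.float64(4.1970524670718916e-06), [-1, 1, -1, 1, -1, 1, -1], array([-0.00165548,  1.56956638]))
(np.float64(4.197052467071984e-06), [-1, 1, -1, 1, -1, 1, -1], array([6.28152982, 1.56956638]))
(np.float64(4.1970524670720245e-06), [-1, 1, -1, 1, -1, 1, -1], array([-0.00165548,  1.56956638]))
[1112.63348697  752.83116045  -69.02482344  262.77208318  247.82632518
  918.40637702   -8.22840194   22.85325574] [-51.8  14.7  -0.2  -0.2   0.6   0.3   0.9  -1.3  -0.2]
```

```bash
cat > kin.py <<'E'
from h import *
import itertools,json,os
from scipy.optimize import least_squares
SG=[-1,1,-1,1,-1,1,-1]; ax='zyzyzyz'
def load():
    D=[([-1.29174,.60006,-.00251,1.60007,.00182,.94292,-.07978],[252.407,679.189,239.826]),
    ([-1.007,.911,.405,1.18,-.04,1.577,-.531],[589.1,462.4,224.0]),
    ([-.715,1.083,.055,.885,.061,1.862,-1.453],[652.4,432.5,174.1])]
    if os.path.exists('log.json'): D+=[tuple(map(list,x)) for x in json.load(open('log.json'))]
    return D
def logst():
    s=arm.sense(); L=json.load(open('log.json')) if os.path.exists('log.json') else []
    L.append((s['q'].tolist(),s['ee_pos'].tolist())); json.dump(L,open('log.json','w'))
def fk(q,p):
    # p: d1,a1,b1, d3,a3,b3, d5,a5,b5, d7, a4, b... 
    d1,a1,b1,d3,a3,b3,d5,a5,b5,d7,a4,a6=p
    Rm=np.eye(3); t=np.zeros(3)
    for i in range(7):
        a=SG[i]*q[i]+(np.pi/2 if i==6 else 0)
        c,sn=np.cos(a),np.sin(a)
        M=np.array([[c,-sn,0],[sn,c,0],[0,0,1]]) if ax[i]=='z' else np.array([[c,0,sn],[0,1,0],[-sn,0,c]])
        Rm=Rm@M
        o={0:(a1,b1,d1),2:(a3,b3,d3),3:(a4,0,0),4:(a5,b5,d5),5:(a6,0,0),6:(0,0,d7)}.get(i)
        if o is not None: t=t+Rm@np.array(o,float)
    return t,Rm
P0=np.array([300,0,-55,500,0,0,500,0,0,250,0,0.])
def fit(free):
    D=load()
    def f(x):
        p=P0.copy(); p[free]=x
        return np.concatenate([(fk(q,p)[0]-np.array(t)) for q,t in D]+[(x-P0[free])*.002])
    r=least_squares(f,P0[free]); p=P0.copy(); p[free]=r.x
    return p,f(r.x)[:3*len(D)]
if __name__=='__main__':
    for free in([0,2,3,6,9],[0,2,3,6,9,5],[0,2,3,6,9,8],[0,2,3,6,9,11],[0,1,2,3,6,9],[0,2,3,6,9,5,8],[0,2,3,4,6,9,10],[0,2,3,4,6,9,10,11],[0,1,2,3,4,6,9,10,11],[0,1,2,3,4,5,6,7,8,9,10,11]):
        p,r=fit(free); print(free,p.round(1),r.round(1).tolist()[:12],np.abs(r).max().round(2))
E
python3 kin.py
```

```text
[0, 2, 3, 6, 9] [291.2   0.  -55.8 646.    0.    0.  442.1   0.    0.  321.9   0.    0. ] [-1.0, -0.5, 2.4, 3.4, 2.1, -4.8, -2.9, -1.2, 2.4] 4.8
[0, 2, 3, 6, 9, 5] [283.8   0.  -30.4 647.4   0.  -26.4 441.9   0.    0.  318.1   0.    0. ] [0.2, -0.1, 0.0, 0.2, 0.0, 0.2, -0.3, 0.1, -0.2] 0.32
[0, 2, 3, 6, 9, 8] [282.    0.  -29.3 650.3   0.    0.  440.1   0.  -27.7 319.5   0.    0. ] [0.4, 0.1, 0.3, -0.5, -0.5, -0.9, 0.2, 0.5, 0.6] 0.86
[0, 2, 3, 6, 9, 11] [283.5   0.  -56.9 675.4   0.    0.  439.8   0.    0.  341.5   0.   14.2] [0.3, -0.3, 0.7, 1.0, 3.3, -3.9, -1.5, -2.1, 3.2] 3.94
[0, 1, 2, 3, 6, 9] [291.2   2.  -56.  643.9   0.    0.  441.1   0.    0.  320.9   0.    0. ] [-0.8, -0.5, 2.3, 3.2, 2.3, -4.8, -2.9, -1.3, 2.5] 4.81
[0, 2, 3, 6, 9, 5, 8] [283.4   0.  -30.  648.    0.  -21.6 441.6   0.   -5.3 318.4   0.    0. ] [0.2, -0.0, 0.0, 0.1, -0.1, -0.0, -0.2, 0.2, -0.0] 0.22
[0, 2, 3, 4, 6, 9, 10] [300.    0.  -54.7 704.5 -32.3   0.  451.1   0.    0.  374.5  22.4   0. ] [-1.9, 0.1, 1.8, 0.6, 0.3, -4.4, 0.8, -1.3, 2.6] 4.36
[0, 2, 3, 4, 6, 9, 10, 11] [302.9   0.  -55.1 757.5  43.4   0.  431.6   0.    0.  384.1  31.8  71.2] [-1.5, -0.0, -0.1, 0.6, 0.9, -0.0, 0.4, -1.5, 0.1] 1.5
[0, 1, 2, 3, 4, 6, 9, 10, 11] [497.3 269.6 -56.2 521.3  49.3   0.  342.5   0.    0.  289.4 208.9  35.8] [-0.2, -0.0, -0.0, 0.1, 0.1, -0.0, 0.1, -0.2, 0.0] 0.18
[0, 1, 2, 3, 4, 5, 6, 7, 8, 9, 10, 11] [308.6  37.  -18.6 558.7  -7.9 -33.8 434.8  42.1  -4.2 268.3 -29.8 -32.6] [0.0, -0.0, -0.0, 0.0, -0.0, -0.0, -0.0, 0.0, 0.0] 0.0
```

```bash
cat > ik.py <<'E'
from kin import *
P,_r=fit([0,2,3,6,9,5])
LO=np.array([-2.57,-.35,-1.29,.11,-1.05,.11,-2.63]);HI=np.array([2.57,1.97,1.29,2.56,4.19,1.86,2.63])
def ik(Rm,g,q0):
    t=np.array(g)-3*Rm[:,2]
    def f(q):
        a,b=fk(q,P); return np.r_[(a-t)/100,(b-Rm).ravel(),(q-q0)*.003]
    r=least_squares(f,np.clip(q0,LO+.03,HI-.03),bounds=(LO+.02,HI-.02))
    a,b=fk(r.x,P); return r.x,np.linalg.norm(a-t),np.degrees(R.from_matrix(b.T@Rm).magnitude())
E
python3 - <<'E'
from ik import *
s=arm.sense()
rng=np.random.default_rng(0)
seeds=[s['q']]+[rng.uniform(LO,HI) for _ in range(12)]
jar=np.array([555.5,331.6,41]); well=np.array([468,-94.5,49])
for sg in(1,-1):
  for dy in(-25,0,25):
    for th in(40,45,50):
      Rm=Rt(th,YAW+np.radians(dy),sg)
      o=[]
      for nm,g in(('jar',jar),('in',well),('pre',well-np.array([np.cos(YAW)*80,np.sin(YAW)*80,-60]))):
        sol=[]
        for q0 in seeds:
            q,e,a=ik(Rm,g,q0)
            if e<2 and a<1:
                if not any(np.abs(q-x).max()<.3 for x in sol): sol.append(q)
        o.append((nm,len(sol),[x.round(2).tolist() for x in sol[:2]]))
      print(sg,dy,th,o)
E
```

```text
1 -25 40 [('jar', 4, [[-0.59, 1.03, 0.09, 1.39, -0.22, 1.41, -1.68], [-0.39, 1.05, -0.32, 1.37, 0.06, 1.42, -1.95]]), ('in', 4, [[-0.15, 0.88, 0.18, 1.89, 0.07, 1.05, -1.31], [0.45, 1.02, -0.82, 1.84, 0.65, 1.39, -2.03]]), ('pre', 4, [[-0.22, 0.84, 0.19, 1.73, 0.03, 1.26, -1.33], [0.37, 0.98, -0.84, 1.69, 0.56, 1.53, -2.0]])]
1 -25 45 [('jar', 4, [[-0.59, 1.07, 0.09, 1.33, -0.23, 1.52, -1.68], [-0.39, 1.09, -0.31, 1.31, 0.03, 1.52, -1.93]]), ('in', 4, [[-0.16, 0.92, 0.19, 1.84, 0.08, 1.15, -1.32], [0.42, 1.05, -0.77, 1.8, 0.61, 1.46, -2.0]]), ('pre', 4, [[-0.22, 0.88, 0.19, 1.69, 0.04, 1.35, -1.34], [0.33, 1.01, -0.8, 1.64, 0.53, 1.6, -1.97]])]
1 -25 50 [('jar', 4, [[-0.58, 1.12, 0.08, 1.27, -0.23, 1.62, -1.68], [-0.4, 1.13, -0.29, 1.25, 0.0, 1.62, -1.92]]), ('in', 4, [[-0.17, 0.96, 0.19, 1.79, 0.09, 1.24, -1.32], [0.38, 1.07, -0.73, 1.75, 0.58, 1.53, -1.97]]), ('pre', 4, [[-0.23, 0.92, 0.19, 1.64, 0.05, 1.44, -1.34], [0.29, 1.03, -0.75, 1.6, 0.49, 1.67, -1.95]])]
1 0 40 [('jar', 4, [[-0.67, 1.03, 0.03, 1.39, 0.03, 1.42, -1.49], [-0.5, 1.05, -0.3, 1.37, 0.25, 1.47, -1.7]]), ('in', 5,
[... 3992 characters left out ...]
 1.84, 1.34], [-0.66, 0.82, 0.53, 1.99, 0.24, 0.84, 2.34]])]
-1 25 45 [('jar', 3, [[-0.32, 1.24, -0.96, 1.37, 0.85, 1.84, 1.31], [-0.99, 1.09, 0.43, 1.43, -0.01, 1.37, 2.12]]), ('in', 4, [[0.4, 1.22, -1.19, 2.07, 1.13, 1.82, 1.22], [-0.63, 0.94, 0.51, 2.14, 0.36, 0.66, 2.19]]), ('pre', 4, [[0.3, 1.11, -1.16, 1.9, 1.05, 1.84, 1.36], [-0.7, 0.87, 0.55, 1.97, 0.27, 0.9, 2.31]])]
-1 25 50 [('jar', 3, [[-0.41, 1.21, -0.79, 1.33, 0.76, 1.84, 1.39], [-0.99, 1.13, 0.44, 1.38, 0.01, 1.46, 2.11]]), ('in', 4, [[0.34, 1.22, -1.12, 2.04, 1.11, 1.84, 1.21], [-0.67, 0.98, 0.53, 2.11, 0.37, 0.72, 2.17]]), ('pre', 3, [[0.23, 1.09, -1.06, 1.88, 1.01, 1.84, 1.37], [-0.72, 0.92, 0.56, 1.94, 0.29, 0.96, 2.28]])]
```

Run:
```python
from ik import *
logst()
s=arm.sense()
for back in(100,80,60,0):
    Rm=Rt(48); g=np.array([555.5,331.6,41])-back*Rm[:,2]; print(back,rel(Rm,g),[np.round(x,2) for x in ik(Rm,g,s['q'])])
```

```text
100 ([3.9, -8.2, 1.5], [-0.75, 0.35, 9.01]) [array([-0.68,  1.12,  0.05,  1.03,  0.03,  1.83, -1.48]), np.float64(0.0), np.float64(0.0)]
80 ([3.9, -8.2, 1.5], [-1.03, 0.21, 10.98]) [array([-0.68,  1.12,  0.05,  1.08,  0.03,  1.78, -1.48]), np.float64(0.0), np.float64(0.0)]
60 ([3.9, -8.2, 1.5], [-1.31, 0.08, 12.96]) [array([-0.68,  1.11,  0.05,  1.14,  0.03,  1.73, -1.48]), np.float64(0.0), np.float64(0.0)]
0 ([3.9, -8.2, 1.5], [-2.15, -0.34, 18.88]) [array([-0.68,  1.1 ,  0.04,  1.29,  0.04,  1.59, -1.49]), np.float64(0.0), np.float64(0.0)]
```

drive_tool([
  [[4, -8, 1.5], [-1, 0.2, 4], 9.3],
  [[4, -8, 1.5], [-1, 0.2, 8], 9.3],
  [[4, -8, 1.5], [-1, 0.2, 11], 9.3],
  [[4, -8, 1.5], [-1, 0.2, 11], 9.3],
  [[4, -8, 1.5], [-1, 0.2, 11], 9.3],
  [[4, -8, 1.5], [-1, 0.2, 11], 9.3],
])

```text
clock: 3.3
ee_pos: [602.1, 374.6, 97.7]
tcp_rot: [0.853, 0.33, -0.377, 0.145]
ft_force: [0.2, -0.3, 0.4]
grip_width: 1.003
```

Run:
```python
from ik import *
logst()
st()
snap('side','s1.png'); p,d=snap('top','t1.png')
for back in(40,0):
    Rm=Rt(48); g=np.array([555.5,331.6,41])-back*Rm[:,2]; print(back,rel(Rm,g))
a=np.hstack([cv2.imread('pics/s1.png')[200:400,180:430],cv2.imread('pics/t1.png')[100:300,120:370]]);cv2.imwrite('pics/a1.png',cv2.resize(a,(800,320),interpolation=cv2.INTER_CUBIC))
```

```text
t 3.3 grasp [600.4 373.1  95.7] z [-0.549 -0.496 -0.673] y [ 0.672 -0.741 -0.002] q [-0.684  1.114  0.055  1.085  0.023  1.773 -1.476] f [ 0.2 -0.3  0.4] m [ 0.42 -0.44  0.02] g 93.3
40 ([-0.1, -0.3, 0.1], [-0.05, 0.06, 4.19])
0 ([-0.1, -0.3, 0.1], [-0.07, 0.07, 8.19])
```

View pics/a1.png

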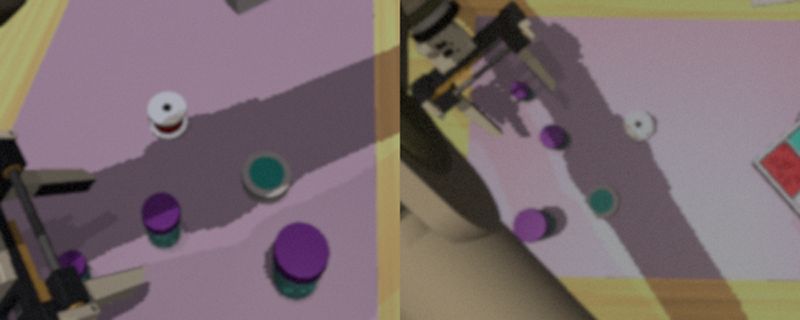

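The mid jar, at (160,215) in the left crop, lies centred between the two fingers. The small jar stands clear below the body.

drive_tool([
  [[0, 0, 0], [-0.05, 0.06, 4], 9.3],
  [[0, 0, 0], [-0.05, 0.06, 7], 9.3],
  [[0, -0.3, 0], [-0.05, 0.06, 8.2], 9.3],
  [[0, -0.3, 0], [-0.05, 0.06, 8.2], 6],
  [[0, -0.3, 0], [-0.05, 0.06, 8.2], 4.5],
  [[0, -0.3, 0], [-0.05, 0.06, 8.2], 3.9],
  [[0, -0.3, 0], [-0.05, 0.06, 8.2], 3.4],
  [[0, -0.3, 0], [-0.05, 0.06, 8.2], 3.2],
  [[0, -0.3, 0], [-0.05, 0.06, 8.2], 3.2],
  [[0, -0.3, 0], [-0.05, 0.06, 8.2], 3.2],
], squeeze=15)

```text
clock: 4.4
ee_pos: [557.2, 333.2, 42.9]
tcp_rot: [0.852, 0.329, -0.379, 0.145]
ft_force: [1.1, 0.8, 0.4]
grip_width: 0.447
```

Run:
```python
from ik import *
logst()
st()
snap('side','s2.png'); p,d=snap('top','t2.png')
a=np.hstack([cv2.imread('pics/s2.png')[220:400,180:405],cv2.imread('pics/t2.png')[100:280,120:345]]);cv2.imwrite('pics/a2.png',cv2.resize(a,(800,320),interpolation=cv2.INTER_CUBIC))
```

```text
t 4.4 grasp [555.5 331.7  40.8] z [-0.551 -0.498 -0.67 ] y [ 0.672 -0.741 -0.002] q [-0.677  1.101  0.046  1.288  0.031  1.587 -1.485] f [1.1 0.8 0.4] m [ 0.43 -0.47 -0.  ] g 41.6
```

View pics/a2.png

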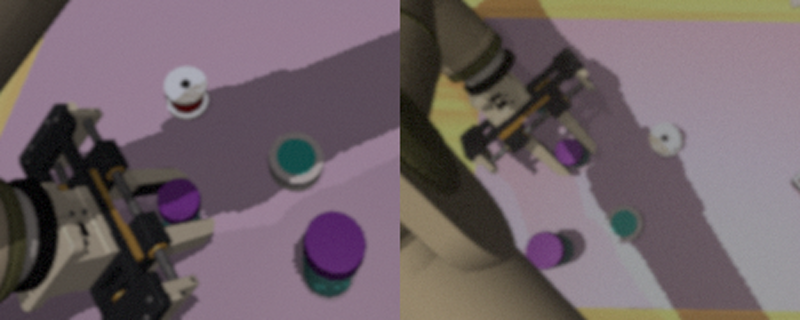

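drive_tool([
  [[0, 0, 0], [0, 0, 0], 3.0],
  [[0, 0, 0], [0, 0, 0], 3.0],
  [[0, 0, 0], [0, 0, 0], 3.0],
])

```text
clock: 4.8
ee_pos: [557.2, 333.2, 42.9]
tcp_rot: [0.852, 0.329, -0.38, 0.145]
ft_force: [-0.9, 0.1, 0.2]
grip_width: 0.406
```

Run:
```python
from ik import *
logst(); st()
```

```text
t 4.8 grasp [555.5 331.7  40.8] z [-0.551 -0.498 -0.67 ] y [ 0.672 -0.741 -0.002] q [-0.677  1.101  0.046  1.288  0.031  1.587 -1.485] f [-0.9  0.1  0.2] m [ 0.48 -0.42  0.03] g 37.7
```

drive_tool([
  [[0, 0, 0], [-1.5, 0, -1.35], 3.0],
  [[0, 0, 0], [-3.0, 0, -2.7], 3.0],
  [[0, 0, 0], [-4.5, 0, -4.0], 3.0],
  [[0, 0, 0], [-5.9, 0, -5.4], 3.0],
  [[0, 0, 0], [-5.9, 0, -5.4], 3.0],
  [[0, 0, 0], [-5.9, 0, -5.4], 3.0],
])

```text
clock: 5.4
ee_pos: [557.9, 333.7, 123.6]
tcp_rot: [0.853, 0.33, -0.379, 0.145]
ft_force: [-0.3, -0.4, -0.9]
grip_width: 0.403
```

```bash
cat > jarfit.py <<'E'
from ik import *
from scipy.optimize import least_squares
def measure(n,p,d,g):
    """cap top of the held jar: purple pixels near the grasp"""
    W=cloud(n,d); hsv=cv2.cvtColor(p,cv2.COLOR_BGR2HSV)
    pur=(hsv[...,0]>128)&(hsv[...,0]<165)&(hsv[...,1]>90)
    near=(np.hypot(W[...,0]-g[0],W[...,1]-g[1])<35)&(abs(W[...,2]-g[2]-10)<28)
    m=pur&near; q=W[m]
    top=np.nanpercentile(q[:,2],90); k=q[abs(q[:,2]-top)<4]
    A=np.c_[k[:,0],k[:,1],np.ones(len(k))]; co,*_=np.linalg.lstsq(A,k[:,2],rcond=None)
    ctr=(np.percentile(k,98,axis=0)+np.percentile(k,2,axis=0))/2
    return ctr,np.ptp(k,axis=0),co[:2],m.sum()
E
python3 - <<'E'
from jarfit import *
logst(); st(); s=arm.sense()
g=s['ee_pos']+3*R.from_quat(s['tcp_rot']).as_matrix()[:,2]
for n in('side','top'):
    p,d=snap(n,n+'3.png'); np.save(n+'3.npy',d)
    c,sz,sl,m=measure(n,p,d,g); print(n,c.round(1),'minus grasp',(c-g).round(1),sz.round(1),'slope',sl.round(2),m)
a=np.hstack([cv2.imread('pics/side3.png')[200:380,180:405],cv2.imread('pics/top3.png')[100:280,120:345]]);cv2.imwrite('pics/a3.png',cv2.resize(a,(800,320),interpolation=cv2.INTER_CUBIC))
E
```

```text
t 5.4 grasp [556.3 332.2 121.6] z [-0.55  -0.497 -0.671] y [ 0.672 -0.741 -0.002] q [-0.68   1.01   0.051  1.283  0.032  1.681 -1.477] f [-0.3 -0.4 -0.9] m [ 0.5  -0.49 -0.04] g 37.5
side [556.6 335.  138.5] minus grasp [ 0.3  2.8 16.9] [50.4 36.8  7.3] slope [0.01 0.  ] 576
top [556.2 329.9 137.8] minus grasp [-0.1 -2.3 16.2] [34.4 33.9  6.4] slope [-0.02 -0.01] 198
```

View pics/a3.png

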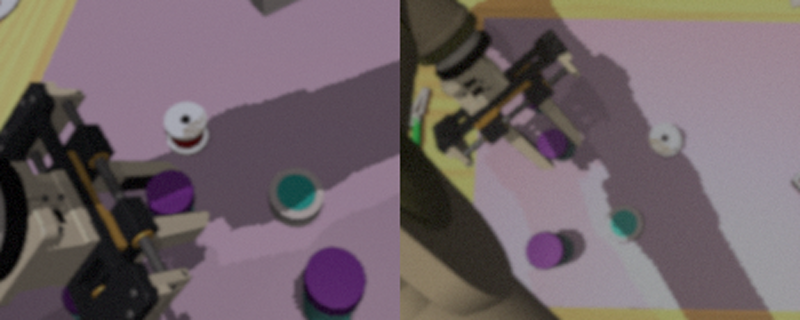

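Grasp checked. The jar is upright (slope ≤0.02) and centred, with the cap top 17 mm above the grasp point, so I hold it 12 mm above its middle. The held jar also shows the camera y-biases: side +2.8 mm, top −2.3 mm. Corrected, the well is at about (467.7, −94.6).

```bash
cat >> h.py <<'E'
C0=np.array([542.1,-121.4]); 
def loc(x,y,z):
    c,s=np.cos(YAW),np.sin(YAW); return np.array([C0[0]+c*x-s*y,C0[1]+s*x+c*y,z])
def toloc(p):
    c,s=np.cos(YAW),np.sin(YAW); d=np.array(p[:2])-C0; return np.array([c*d[0]+s*d[1],-s*d[0]+c*d[1],p[2]])
E
python3 - <<'E'
from ik import *
st(); s=arm.sense(); q=s['q']; Rm=Rt(48)
for p in((-105,-70,115),(-60,-70,100),(0,-70,92),(30,-70,84),(37,-70,70),(37,-70,49)):
    g=loc(*p); q,e,a=ik(Rm,g,q); print(p,g.round(1),rel(Rm,g),q.round(2),e.round(2))
E
```

```text
t 5.5 grasp [555.7 331.8 120.2] z [-0.552 -0.498 -0.669] y [ 0.672 -0.741 -0.002] q [-0.68   1.012  0.051  1.284  0.032  1.681 -1.477] f [-0.1 -0.6 -1.4] m [ 0.46 -0.56 -0.01] g 37.5
(-105, -70, 115) [572.8   1.  115. ] ([-0.1, 0.0, 0.1], [-13.68, 25.65, 15.89]) [-0.36  0.9   0.13  1.63  0.27  1.39 -1.23] 0.0
(-60, -70, 100) [539.5 -29.2 100. ] ([-0.1, 0.0, 0.1], [-15.58, 25.65, 20.24]) [-0.34  0.89  0.13  1.73  0.29  1.29 -1.24] 0.0
(0, -70, 92) [495.1 -69.6  92. ] ([-0.1, 0.0, 0.1], [-18.99, 25.65, 25.23]) [-0.31  0.86  0.14  1.86  0.33  1.19 -1.25] 0.0
(30, -70, 84) [472.8 -89.7  84. ] ([-0.1, 0.0, 0.1], [-20.41, 25.66, 28.0]) [-0.29  0.86  0.15  1.92  0.35  1.12 -1.26] 0.0
(37, -70, 70) [467.7 -94.4  70. ] ([-0.1, 0.0, 0.1], [-19.83, 25.66, 29.45]) [-0.29  0.88  0.15  1.93  0.35  1.09 -1.27] 0.0
(37, -70, 49) [467.7 -94.4  49. ] ([-0.1, 0.0, 0.1], [-18.27, 25.67, 30.86]) [-0.28  0.91  0.15  1.93  0.36  1.06 -1.28] 0.0
```

drive_tool([
  [[0, 0, 0], [-0.7, 1.3, 0.8], 3.0],
  [[0, 0, 0], [-2.1, 3.9, 2.4], 3.0],
  [[0, 0, 0], [-3.5, 6.5, 4], 3.0],
  [[0, 0, 0], [-5.2, 9.7, 6], 3.0],
  [[0, 0, 0], [-6.9, 13, 8], 3.0],
  [[0, 0, 0], [-8.6, 16.2, 10], 3.0],
  [[0, 0, 0], [-10.3, 19.4, 12], 3.0],
  [[0, 0, 0], [-12, 22.5, 13.9], 3.0],
  [[0, 0, 0], [-13.2, 24.7, 15.3], 3.0],
  [[0, 0, 0], [-13.7, 25.6, 15.9], 3.0],
  [[0, 0, 0], [-13.7, 25.6, 15.9], 3.0],
  [[0, 0, 0], [-13.7, 25.6, 15.9], 3.0],
])

```text
clock: 6.7
ee_pos: [573.8, 4.1, 116.6]
tcp_rot: [0.852, 0.33, -0.38, 0.145]
ft_force: [0.4, 0.3, -0.4]
grip_width: 0.404
```

Run:
```python
from jarfit import *
from fit import fitcase
logst(); st(); s=arm.sense(); Rm=Rt(48)
g=s['ee_pos']+3*R.from_quat(s['tcp_rot']).as_matrix()[:,2]; print('local',toloc(g))
for n in('side','top'):
    p,d=snap(n,n+'4.png'); np.save(n+'4.npy',d)
    try:
        c,sz,sl,m=measure(n,p,d,g); print(n,c.round(1),'minus grasp',(c-g).round(1),sz.round(1),'slope',sl.round(2),m)
    except Exception as e: print(n,e)
    print(fitcase(cloud(n,d)))
for p in((-60,-70,100),(0,-70,92),(30,-70,84),(37,-70,70),(37,-70,63),(37,-70,49)):
    gg=loc(*p); print(p,rel(Rm,gg))
a=np.hstack([cv2.imread('pics/side4.png')[50:250,240:490],cv2.imread('pics/top4.png')[100:300,300:550]]);cv2.imwrite('pics/a4.png',cv2.resize(a,(800,320),interpolation=cv2.INTER_CUBIC))
```

```text
t 6.7 grasp [572.1   2.6 114.5] z [-0.552 -0.498 -0.669] y [ 0.673 -0.74  -0.004] q [-0.363  0.902  0.131  1.626  0.262  1.387 -1.225] f [ 0.4  0.3 -0.4] m [ 0.57 -0.55 -0.06] g 37.6
local [-105.60279074  -71.67101394  114.54460322]
side [565.8  -0.  131.4] minus grasp [-6.3 -2.7 16.8] [21.8 24.7  3.1] slope [0.02 0.02] 68
(array([ 542.98057093, -118.75191622,   -2.40103772]), np.float64(1.868675061510757), 690)
top [571.8   2.7 132.1] minus grasp [-0.3  0.  17.6] [34.7 33.7  5.7] slope [-0.01  0.  ] 188
(array([ 541.7250703 , -124.23126475,   -2.40441514]), np.float64(1.5212558750608878), 477)
(-60, -70, 100) ([-0.0, -0.0, 0.3], [-2.02, 0.21, 4.42])
(0, -70, 92) ([-0.0, -0.0, 0.3], [-5.44, 0.2, 9.41])
(30, -70, 84) ([-0.0, -0.0, 0.3], [-6.86, 0.19, 12.17])
(37, -70, 70) ([-0.0, -0.0, 0.3], [-6.28, 0.2, 13.63])
(37, -70, 63) ([-0.0, -0.0, 0.3], [-5.76, 0.2, 14.1])
(37, -70, 49) ([-0.0, -0.0, 0.3], [-4.72, 0.2, 15.03])
```

View pics/a4.png

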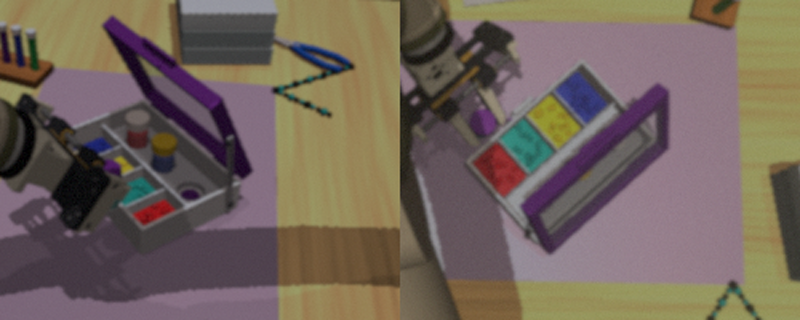

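Run:
```python
from jarfit import *
G=[];C=[]
for i in range(6):
    p,d=imaging.camera('top'); s=arm.sense()
    g=s['ee_pos']+3*R.from_quat(s['tcp_rot']).as_matrix()[:,2]
    # image-based: purple mask centroid -> ray ∩ plane z=g+17
    hsv=cv2.cvtColor(p,cv2.COLOR_BGR2HSV); u0,v0=w2px('top',g+[0,0,17])
    m=cv2.inRange(hsv,(128,90,0),(165,255,255)); m[:, :int(u0)-14]=0; m[:,int(u0)+15:]=0; m[:int(v0)-14]=0; m[int(v0)+15:]=0
    vs,us=np.where(m>0); c=measure('top',p,d,g)[0]
    G.append(g);C.append(np.r_[c,us.mean()-u0,vs.mean()-v0,m.sum()/255])
print(np.mean(G,0),np.std(G,0)); print(np.array(C).round(2))
p,d=imaging.camera('side'); u0,v0=w2px('side',g+[0,0,17]);print('side',u0,v0)
cv2.imwrite('pics/a5.png',cv2.resize(p[int(v0)-40:int(v0)+40,int(u0)-50:int(u0)+50],(750,600),interpolation=cv2.INTER_CUBIC))
```

```text
[572.38237091   2.54778512 114.84403402] [0.01484547 0.51418831 0.1250999 ]
[[5.7174e+02 2.6900e+00 1.3197e+02 2.5000e-01 2.7000e-01 1.9100e+02]
 [5.7196e+02 2.1700e+00 1.3191e+02 3.0000e-01 1.8000e-01 1.8800e+02]
 [5.7196e+02 1.2100e+00 1.3218e+02 3.5000e-01 1.6000e-01 1.8800e+02]
 [5.7194e+02 1.5700e+00 1.3232e+02 4.4000e-01 2.2000e-01 1.9000e+02]
 [5.7185e+02 1.5600e+00 1.3212e+02 3.0000e-01 2.6000e-01 1.9100e+02]
 [5.7194e+02 5.1000e-01 1.3271e+02 3.5000e-01 2.1000e-01 1.9300e+02]]
side 306.33693399648655 153.80843725461892
```

View pics/a5.png

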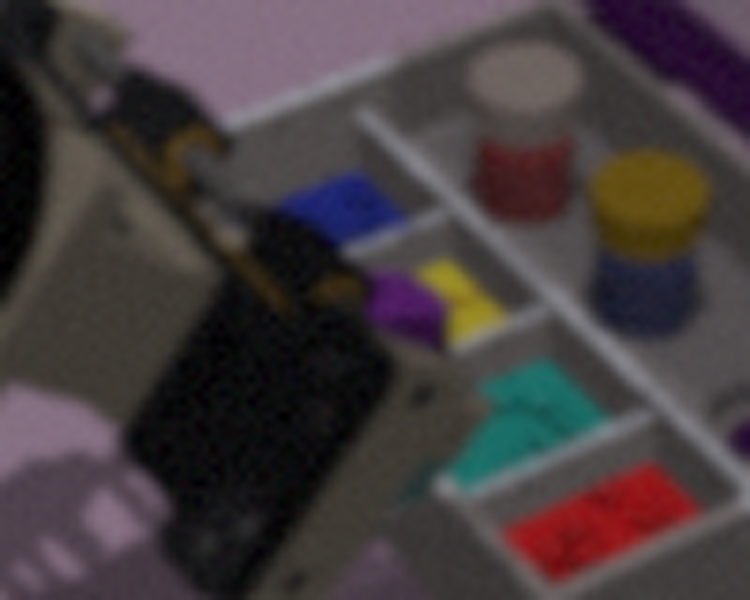

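```bash
sed -i 's/-121.4/-122.5/' h.py
python3 - <<'E'
from ik import *
st(); Rm=Rt(48); print(loc(37,-70,0))
for p in((-60,-70,100),(0,-70,92),(30,-70,84),(37,-70,70)):
    gg=loc(*p); print(p,rel(Rm,gg))
E
```

```text
t 7.15 grasp [572.3   1.6 115. ] z [-0.551 -0.499 -0.669] y [ 0.672 -0.74  -0.003] q [-0.363  0.901  0.133  1.627  0.263  1.387 -1.224] f [ 0.4  0.5 -0.6] m [ 0.54 -0.47  0.06] g 37.5
[467.65457886 -95.53930135   0.        ]
(-60, -70, 100) ([-0.1, 0.0, 0.1], [-1.95, 0.16, 4.41])
(0, -70, 92) ([-0.1, 0.0, 0.1], [-5.37, 0.16, 9.41])
(30, -70, 84) ([-0.1, 0.0, 0.1], [-6.78, 0.16, 12.17])
(37, -70, 70) ([-0.1, 0.0, 0.1], [-6.21, 0.16, 13.63])
```

drive_tool([
  [[0, 0, 0], [-1, 0.1, 2.2], 3.0],
  [[0, 0, 0], [-1.95, 0.15, 4.4], 3.0],
  [[0, 0, 0], [-3.1, 0.15, 6.1], 3.0],
  [[0, 0, 0], [-4.2, 0.15, 7.8], 3.0],
  [[0, 0, 0], [-5.4, 0.15, 9.4], 3.0],
  [[0, 0, 0], [-6.1, 0.15, 10.8], 3.0],
  [[0, 0, 0], [-6.8, 0.15, 12.2], 3.0],
  [[0, 0, 0], [-6.8, 0.15, 12.2], 3.0],
  [[0, 0, 0], [-6.5, 0.15, 13], 3.0],
  [[0, 0, 0], [-6.2, 0.16, 13.6], 3.0],
  [[0, 0, 0], [-6.2, 0.16, 13.6], 3.0],
])

```text
clock: 8.25
ee_pos: [469.4, -93.6, 71.2]
tcp_rot: [0.852, 0.33, -0.38, 0.145]
ft_force: [-0.6, -0.0, -0.8]
grip_width: 0.407
```

Run:
```python
from ik import *
st(); s=arm.sense(); Rm=Rt(48);g=s['ee_pos']+3*R.from_quat(s['tcp_rot']).as_matrix()[:,2]; print(toloc(g))
for p in((37,-70,66),(37,-70,62),(37,-70,60),(37,-70,58)):
    gg=loc(*p); print(p,rel(Rm,gg))
snap('side','s6.png')
cv2.imwrite('pics/a6.png',cv2.resize(cv2.imread('pics/s6.png')[60:220,240:440],(750,600),interpolation=cv2.INTER_CUBIC))
```

```text
t 8.25 grasp [467.7 -95.1  69.2] z [-0.552 -0.499 -0.668] y [ 0.673 -0.74  -0.003] q [-0.289  0.882  0.158  1.931  0.349  1.09  -1.259] f [-0.6 -0.  -0.8] m [ 0.52 -0.54 -0.04] g 37.8
[ 36.62359357 -70.27310658  69.21209189]
(37, -70, 66) ([-0.1, 0.1, 0.2], [0.21, 0.03, 0.24])
(37, -70, 62) ([-0.1, 0.1, 0.2], [0.51, 0.03, 0.51])
(37, -70, 60) ([-0.1, 0.1, 0.2], [0.66, 0.03, 0.64])
(37, -70, 58) ([-0.1, 0.1, 0.2], [0.81, 0.03, 0.78])
```

View pics/a6.png

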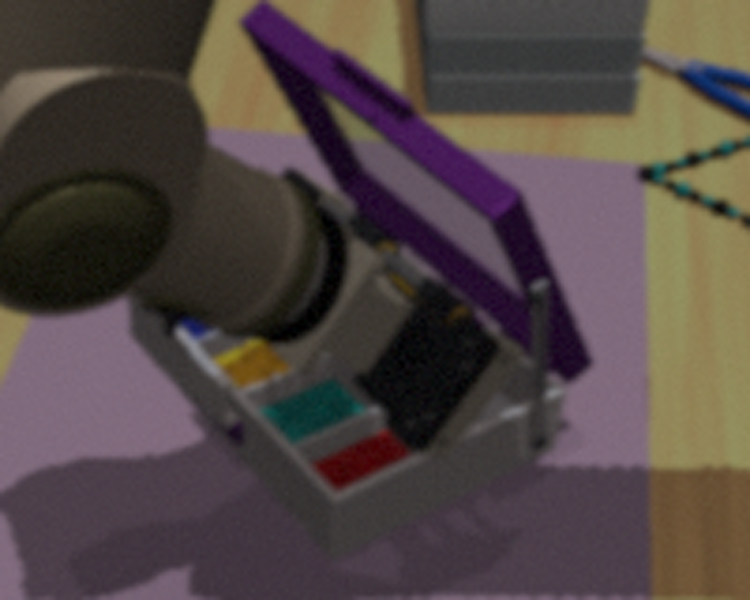

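The gripper is inside under the lid, clear of the stay at (540,370) and of the lid. The jar is hidden, so I feel downward from here.

drive_tool([
  [[0, 0, 0], [0.2, 0, 0.2], 3.0],
  [[0, 0, 0], [0.4, 0, 0.38], 3.0],
  [[0, 0, 0], [0.55, 0, 0.51], 3.0],
  [[0, 0, 0], [0.68, 0, 0.61], 3.0],
  [[0, 0, 0], [0.74, 0, 0.67], 3.0],
  [[0, 0, 0], [0.82, 0, 0.73], 3.0],
  [[0, 0, 0], [0.82, 0, 0.73], 3.0],
])

```text
clock: 9.0
ee_pos: [469.6, -93.5, 60.6]
tcp_rot: [0.852, 0.33, -0.38, 0.146]
ft_force: [-0.3, -0.7, -1.0]
grip_width: 0.407
```

Run:
```python
from ik import *
st(); s=arm.sense(); g=s['ee_pos']+3*R.from_quat(s['tcp_rot']).as_matrix()[:,2]; print(toloc(g))
```

```text
t 9.0 grasp [468.  -95.   58.5] z [-0.552 -0.499 -0.669] y [ 0.673 -0.74  -0.003] q [-0.288  0.899  0.157  1.931  0.35   1.075 -1.265] f [-0.3 -0.7 -1. ] m [ 0.48 -0.54 -0.02] g 37.9
[ 36.41337907 -70.19967388  58.54520976]
```

drive_tool([
  [[0, 0, 0], [0.1, 0, 0.1], 3.0],
  [[0, 0, 0], [0.2, 0, 0.18], 3.0],
  [[0, 0, 0], [0.3, 0, 0.27], 3.0],
  [[0, 0, 0], [0.3, 0, 0.27], 3.0],
])

```text
clock: 9.4
ee_pos: [469.5, -93.5, 56.3]
tcp_rot: [0.852, 0.33, -0.38, 0.146]
ft_force: [0.6, 0.5, -0.0]
grip_width: 0.404
```

Run:
```python
from ik import *
st(); s=arm.sense(); g=s['ee_pos']+3*R.from_quat(s['tcp_rot']).as_matrix()[:,2]; print(toloc(g))
```

```text
t 9.4 grasp [467.9 -95.   54.3] z [-0.552 -0.499 -0.668] y [ 0.673 -0.74  -0.003] q [-0.288  0.906  0.156  1.93   0.35   1.069 -1.267] f [ 0.6  0.5 -0. ] m [ 0.48 -0.54 -0.02] g 37.6
[ 36.45161248 -70.27516424  54.317438  ]
```

drive_tool([
  [[0, 0, 0], [0.1, 0, 0.1], 3.0],
  [[0, 0, 0], [0.2, 0, 0.18], 3.0],
  [[0, 0, 0], [0.28, 0, 0.26], 3.0],
  [[0, 0, 0], [0.34, 0, 0.3], 3.0],
  [[0, 0, 0], [0.34, 0, 0.3], 3.0],
])

```text
clock: 9.9
ee_pos: [469.5, -93.4, 51.7]
tcp_rot: [0.852, 0.33, -0.38, 0.146]
ft_force: [-0.9, -0.0, -0.4]
grip_width: 0.405
```

Run:
```python
from ik import *
st(); s=arm.sense(); g=s['ee_pos']+3*R.from_quat(s['tcp_rot']).as_matrix()[:,2]; print(toloc(g))
```

```text
t 9.9 grasp [467.9 -94.9  49.7] z [-0.552 -0.499 -0.668] y [ 0.673 -0.74  -0.003] q [-0.288  0.913  0.156  1.93   0.35   1.062 -1.27 ] f [-0.9 -0.  -0.4] m [ 0.53 -0.5  -0.03] g 37.6
[ 36.41698734 -70.32421606  49.67533499]
```

drive_tool([
  [[0, 0, 0], [0.06, 0, 0.05], 3.0],
  [[0, 0, 0], [0.1, 0, 0.09], 3.0],
  [[0, 0, 0], [0.1, 0, 0.09], 3.0],
])

```text
clock: 10.2
ee_pos: [469.5, -93.4, 50.7]
tcp_rot: [0.852, 0.33, -0.381, 0.146]
ft_force: [-0.1, 1.2, 4.6]
grip_width: 0.404
```

Run:
```python
from ik import *
st(); s=arm.sense(); g=s['ee_pos']+3*R.from_quat(s['tcp_rot']).as_matrix()[:,2]; print(toloc(g))
snap('side','s7.png');snap('top','t7.png')
a=np.hstack([cv2.imread('pics/s7.png')[60:220,270:430],cv2.imread('pics/t7.png')[120:280,330:490]])
cv2.imwrite('pics/a7.png',cv2.resize(a,(800,400),interpolation=cv2.INTER_CUBIC))
```

```text
t 10.2 grasp [467.9 -94.9  48.7] z [-0.552 -0.499 -0.668] y [ 0.673 -0.74  -0.003] q [-0.288  0.915  0.156  1.93   0.35   1.061 -1.271] f [-0.1  1.2  4.6] m [ 0.2  -0.06 -0.08] g 37.5
[ 36.43688119 -70.31489682  48.69234148]
```

View pics/a7.png

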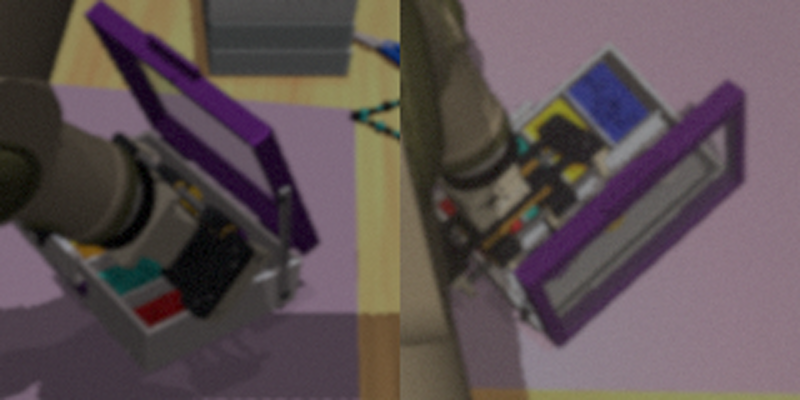

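The floor gives 4.6 N at grasp z 48.7, where 49 was expected, so the jar is fully down. Opening slightly and backing out along the fingers.

drive_tool([
  [[0, 0, 0], [0, 0, 0], 3.9],
  [[0, 0, 0], [0, 0, 0], 4.2],
  [[0, 0, 0], [0, 0, 0], 4.6],
  [[0, 0, 0], [0, 0, 0], 4.8],
  [[0, 0, 0], [0, 0, 0], 4.8],
  [[0, 0, 0], [0, 0, 0], 4.8],
  [[0, 0, 0], [0, 0, 0], 4.8],
  [[0, 0, 0], [0, 0, 0], 4.8],
])

```text
clock: 11.1
ee_pos: [469.5, -93.4, 50.7]
tcp_rot: [0.852, 0.33, -0.38, 0.146]
ft_force: [-0.4, 0.1, -0.1]
grip_width: 0.515
```

Run:
```python
from ik import *
st()
```

```text
t 11.1 grasp [467.8 -94.9  48.7] z [-0.552 -0.499 -0.668] y [ 0.673 -0.74  -0.003] q [-0.288  0.915  0.156  1.93   0.35   1.061 -1.27 ] f [-0.4  0.1 -0.1] m [ 0.5  -0.4   0.02] g 47.9
```

drive_tool([
  [[0, 0, 0], [0, 0, -0.5], 4.8],
  [[0, 0, 0], [0, 0, -1.2], 4.8],
  [[0, 0, 0], [0, 0, -2.2], 4.8],
  [[0, 0, 0], [0, 0, -4], 4.8],
  [[0, 0, 0], [0, 0, -6.5], 4.8],
  [[0, 0, 0], [0, 0, -9.5], 4.8],
  [[0, 0, 0], [0, 0, -12.5], 4.8],
  [[0, 0, 0], [0, 0, -15], 4.8],
  [[0, 0, 0], [0, 0, -16], 4.8],
  [[0, 0, 0], [0, 0, -16], 4.8],
])

```text
clock: 12.1
ee_pos: [558.7, -12.7, 158.2]
tcp_rot: [0.852, 0.33, -0.379, 0.146]
ft_force: [-0.2, -0.5, 0.0]
grip_width: 0.517
```

Run:
```python
from ik import *
logst(); st(); s=arm.sense(); g=s['ee_pos']+3*R.from_quat(s['tcp_rot']).as_matrix()[:,2]; print(toloc(g))
for n in('side','top'):
    p,d=snap(n,n+'8.png'); np.save(n+'8.npy',d)
cv2.imwrite('pics/a8.png',cv2.resize(cv2.imread('pics/side8.png')[60:220,240:440],(750,600),interpolation=cv2.INTER_CUBIC))
```

```text
t 12.1 grasp [557.  -14.2 156.2] z [-0.55  -0.499 -0.67 ] y [ 0.674 -0.739 -0.002] q [-0.355  0.833  0.141  1.667  0.276  1.408 -1.204] f [-0.2 -0.5  0. ] m [ 0.42 -0.47 -0.02] g 48.0
[-83.85877257 -70.17055793 156.17509581]
```

View pics/a8.png

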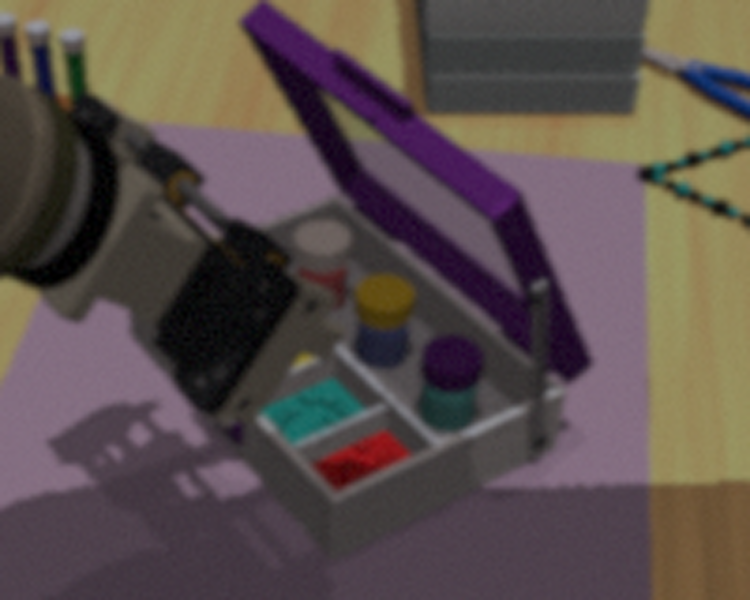

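The purple jar stands in its well at (450,380), level with the yellow one. The lid is still open, and the gripper is clear. Next I check the jar and lid numerically and plan the lid move.

Run:
```python
from ik import *
s=arm.sense(); print('fit resid',np.abs(_r).max())
W=cloud('side',np.load('side8.npy')); p=cv2.imread('pics/side8.png'); 
pts=W.reshape(-1,3)-[0,2.8,0.5]; L=np.array([toloc(x) for x in pts]).reshape(400,640,3)
for nm,y in(('purple',-70),('yellow',0)):
    k=(np.hypot(L[...,0]-37,L[...,1]-y)<24)&(L[...,2]>59)&(L[...,2]<75); q=L[k]; print(nm,k.sum(),((np.percentile(q,97,axis=0)+np.percentile(q,3,axis=0))/2).round(1), np.median(q[:,2]).round(1),np.ptp(q,axis=0).round(1))
# lid outer face from top
W=cloud('top',np.load('top8.npy')); pts=W.reshape(-1,3)+[0.4,1.2,-.5]
c,sn=np.cos(YAW),np.sin(YAW); d=pts[:,:2]-C0; L=np.c_[d@[c,sn],d@[-sn,c],pts[:,2]]
k=(abs(L[:,1])<110)&(L[:,2]>85)&(L[:,2]<190)&(L[:,0]>25)&(L[:,0]<120); q=L[k]
q=q[q[:,0]>np.interp(q[:,2],[80,190],[94,39])-9]
co=np.polyfit(q[:,2],q[:,0],1); phi=np.arctan2(1,-co[0]); n=np.array([np.sin(phi),np.cos(phi)])
print('lid phi',phi,len(q),'offset outer from hinge',np.median((q[:,[0,2]]-[85,52])@n))
q0=s['q']
def lidpt(phi,r=158,h=22): return np.array([85-r*np.cos(phi)+h*np.sin(phi),52+r*np.sin(phi)+h*np.cos(phi)])
for th,p in((48,(-84,-70,330)),(0,(0,0,360)),(-30,(90,0,330)),(-30,(90,0,230))):
    for sg in (1,):
        Rm=Rt(th,sgn=sg); q0,e,a=ik(Rm,loc(*p),q0); print(th,p,q0.round(2),e.round(1),a.round(1))
qq=q0
for ph in(1.05,.8,.6,.4,.2,.06,0):
    x,z=lidpt(ph); Rm=Rt(-30); tz=Rm[:,2]
    g=loc(x,0,z)-19*tz; qq,e,a=ik(Rm,g,qq); print(ph,(x,z),qq.round(2),e.round(1),a.round(1))
for th in(0,-15): print(th,[np.round(v,2) for v in ik(Rt(th),loc(*[lidpt(.06)[0],0,74+19]),qq)])
```

```text
Traceback (most recent call last):
NameError: name '_r' is not defined
```

```bash
cat > lid.py <<'E'
from ik import *
def lidpt(phi,r=158,h=22): return np.array([85-r*np.cos(phi)+h*np.sin(phi),52+r*np.sin(phi)+h*np.cos(phi)])
E
python3 - <<'E'
from lid import *
s=arm.sense()
W=cloud('side',np.load('side8.npy')); 
pts=W.reshape(-1,3)-[0,2.8,0.5]
c,sn=np.cos(YAW),np.sin(YAW); d=pts[:,:2]-C0; L=np.c_[d@[c,sn],d@[-sn,c],pts[:,2]]
for nm,y in(('purple',-70),('yellow',0)):
    k=(np.hypot(L[...,0]-37,L[...,1]-y)<24)&(L[...,2]>59)&(L[...,2]<75); q=L[k]; print(nm,k.sum(),((np.percentile(q,97,axis=0)+np.percentile(q,3,axis=0))/2).round(1), np.median(q[:,2]).round(1),np.ptp(q,axis=0).round(1))
W=cloud('top',np.load('top8.npy')); pts=W.reshape(-1,3)+[0.4,1.2,-.5]
d=pts[:,:2]-C0; L=np.c_[d@[c,sn],d@[-sn,c],pts[:,2]]
k=(abs(L[:,1])<110)&(L[:,2]>85)&(L[:,2]<190)&(L[:,0]>25)&(L[:,0]<120); q=L[k]
q=q[q[:,0]>np.interp(q[:,2],[80,190],[94,39])-9]
co=np.polyfit(q[:,2],q[:,0],1); phi=np.arctan2(1,-co[0]); n=np.array([np.sin(phi),np.cos(phi)])
print('lid phi',phi,len(q),'offset outer from hinge',np.median((q[:,[0,2]]-[85,52])@n))
q0=s['q']
for th,p in((48,(-84,-70,330)),(0,(0,0,360)),(-30,(90,0,330)),(-30,(90,0,230))):
    Rm=Rt(th); q0,e,a=ik(Rm,loc(*p),q0); print(th,p,q0.round(2),e.round(1),a.round(1))
qq=q0
for ph in(1.05,.8,.6,.4,.2,.06,0):
    x,z=lidpt(ph); Rm=Rt(-30); tz=Rm[:,2]
    g=loc(x,0,z)-19*tz; qq,e,a=ik(Rm,g,qq); print(ph,(x,z),qq.round(2),e.round(1),a.round(1))
for th in(0,-15): print(th,[np.round(v,2) for v in ik(Rt(th),loc(*[lidpt(.06)[0],0,74+19]),qq)])
E
```

```text
purple 171 [ 34.7 -70.5  63.5] 65.0 [37.7 38.4  8.1]
yellow 150 [35.5 -0.2 63.4] 64.8 [36.9 39.8  8.5]
lid phi 1.088410853632056 1819 offset outer from hinge 20.92875883433561
48 (-84, -70, 330) [-0.37  0.65  0.16  1.56  0.29  1.69 -1.11] 0.0 0.0
0 (0, 0, 360) [-0.    0.27  0.16  1.84 -0.05  1.03 -0.66] 0.0 0.0
-30 (90, 0, 330) [ 0.46  0.22  0.12  2.13 -0.77  0.81  0.29] 0.0 0.0
-30 (90, 0, 230) [ 0.54  0.37  0.03  2.24 -0.99  0.63  0.58] 0.0 0.0
1.05 (np.float64(25.46708539617551), np.float64(199.99943269747268)) [ 0.5   0.4  -0.07  2.23 -1.03  0.54  0.52] 0.0 0.0
0.8 (np.float64(-9.297826077062634), np.float64(180.66980996776223)) [ 0.54  0.45 -0.22  2.22 -1.03  0.43  0.46] 0.0 0.0
0.6 (np.float64(-32.9808927410384), np.float64(159.37089432442852)) [ 0.58  0.5  -0.34  2.21 -1.03  0.33  0.44] 0.0 0.0
0.4 (np.float64(-51.960433521665536), np.float64(133.79143995283025)) [ 0.62  0.57 -0.45  2.21 -1.03  0.23  0.43] 0.0 0.0
0.2 (np.float64(-65.47979402142482), np.float64(104.95121897812699)) [ 0.66  0.65 -0.55  2.2  -1.03  0.13  0.43] 0.1 0.1
0.06 (np.float64(-71.39647716721447), np.float64(83.43472490232674)) [ 0.64  0.69 -0.53  2.19 -1.03  0.13  0.44] 0.9 1.6
0 (np.float64(-73.0), np.float64(74.0)) [ 0.63  0.7  -0.52  2.18 -1.03  0.13  0.45] 1.3 2.2
0 [array([-0.23,  0.68,  0.39,  2.02, -0.49,  0.53, -0.32]), np.float64(0.0), np.float64(0.0)]
-15 [array([ 0.11,  0.62,  0.03,  2.13, -0.79,  0.31,  0.05]), np.float64(0.0), np.float64(0.0)]
```

Step 1 looks met. Both jar tops are at the same height (65.0 and 64.8), the offset matches the yellow jar's, and the lid is at 1.09. Now I go up and over to the hinge side with the tool vertical and the fingers closing.

Run:
```python
from lid import *
print(rel(Rt(48),loc(-84,-70,340)),rel(Rt(0),loc(0,0,360)))
```

```text
([-0.1, 0.1, 0.2], [-13.61, -0.04, -12.5]) ([-0.2, 48.1, 0.1], [-20.95, 6.95, -7.49])
```

drive_tool([
  [[0, 0, 0], [-3, 0, -2.8], 4.8],
  [[0, 0, 0], [-6, 0, -5.5], 4],
  [[0, 0, 0], [-9, 0, -8.3], 3],
  [[0, 0, 0], [-12, 0, -11], 2],
  [[0, 8, 0], [-15, 1.5, -10], 1],
  [[0, 16, 0], [-17, 3, -9], 0.5],
  [[0, 24, 0], [-19, 4.5, -8.3], 0],
  [[0, 32, 0], [-20, 6, -7.8], 0],
  [[0, 40, 0], [-21, 7, -7.5], 0],
  [[0, 48, 0], [-21, 7, -7.5], 0],
  [[0, 48, 0], [-21, 7, -7.5], 0],
  [[0, 48, 0], [-21, 7, -7.5], 0],
])

```text
clock: 13.4
ee_pos: [540.9, -123.9, 362.9]
tcp_rot: [0.933, 0.36, -0.003, -0.001]
ft_force: [0.5, 0.6, -0.1]
grip_width: 0.007
```

Run:
```python
from lid import *
logst(); st(); s=arm.sense(); g=s['ee_pos']+3*R.from_quat(s['tcp_rot']).as_matrix()[:,2]; print(toloc(g))
x,z=lidpt(1.09,162); print(x,z)
for p in((75,0,330),(x+7.5+20,0,z+19)): print(p,rel(Rt(0),loc(*p)))
```

```text
t 13.4 grasp [ 540.9 -123.9  359.9] z [-0.007 -0.    -1.   ] y [ 0.671 -0.741 -0.005] q [ 0.054  0.272  0.089  1.839 -0.026  1.038 -0.682] f [ 0.5  0.6 -0.1] m [-0.05  0.13 -0.04] g 0.7
[1.83052044e+00 2.52185927e-01 3.59933951e+02]
29.583162684089988 205.80823821207355
(75, 0, 330) ([-0.3, 0.3, -0.1], [-7.3, -0.0, 3.03])
(np.float64(57.083162684089984), 0, np.float64(224.80823821207355)) ([-0.3, 0.3, -0.1], [-5.46, 0.04, 13.54])
```

drive_tool([
  [[0, 0, 0], [-3, 0, 1], 0],
  [[0, 0, 0], [-6, 0, 2.5], 0],
  [[0, 0, 0], [-7, 0, 4.5], 0],
  [[0, 0, 0], [-7, 0, 7.5], 0],
  [[0, 0, 0], [-6.5, 0, 10.5], 0],
  [[0, 0, 0], [-6, 0, 13], 0],
  [[0, 0, 0], [-5.5, 0, 13.5], 0],
  [[0, 0, 0], [-5.5, 0, 13.5], 0],
])

```text
clock: 14.2
ee_pos: [499.8, -159.1, 226.9]
tcp_rot: [0.933, 0.361, -0.005, -0.002]
ft_force: [0.1, -0.4, 0.7]
grip_width: -0.001
```

Run:
```python
from lid import *
logst(); st(); s=arm.sense(); g=s['ee_pos']+3*R.from_quat(s['tcp_rot']).as_matrix()[:,2]; print(toloc(g))
snap('side','s9.png');snap('top','t9.png')
a=np.hstack([cv2.imread('pics/s9.png')[40:220,260:440],cv2.imread('pics/t9.png')[120:300,330:510]])
cv2.imwrite('pics/a9.png',cv2.resize(a,(800,400),interpolation=cv2.INTER_CUBIC))
for ph in(1.09,.9,.7,.5,.35,.2,.1,.06):
    x,z=lidpt(ph,162); print(ph,rel(Rt(0),loc(x+7.5,0,z+19)))
```

```text
t 14.2 grasp [ 499.8 -159.1  223.9] z [-0.011  0.    -1.   ] y [ 0.673 -0.739 -0.007] q [ 0.132  0.383  0.091  2.068 -0.049  0.703 -0.578] f [ 0.1 -0.4  0.7] m [-0.02  0.02 -0.01] g -0.1
[ 55.88542965  -1.35993663 223.93774884]
1.09 ([-0.3, 0.3, -0.0], [1.96, 0.04, 0.07])
0.9 ([-0.3, 0.3, -0.0], [4.77, 0.04, 1.38])
0.7 ([-0.3, 0.3, -0.0], [7.41, 0.05, 3.3])
0.5 ([-0.3, 0.3, -0.0], [9.61, 0.06, 5.71])
0.35 ([-0.3, 0.3, -0.0], [10.92, 0.07, 7.78])
0.2 ([-0.3, 0.3, -0.0], [11.91, 0.08, 10.02])
0.1 ([-0.3, 0.3, -0.0], [12.38, 0.09, 11.59])
0.06 ([-0.3, 0.3, -0.0], [12.52, 0.09, 12.22])
```

View pics/a9.png

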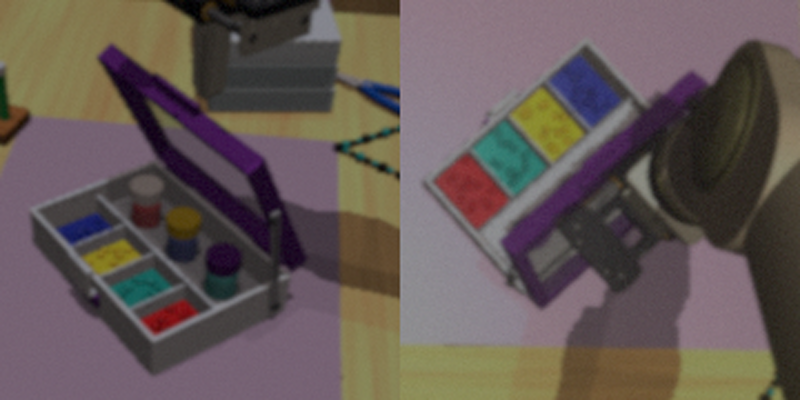

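The fingers stand just behind the lid's front part, over the mid-width, and clear of it. Pushing along the arc.

drive_tool([
  [[0, 0, 0], [1.0, 0, 0], 0],
  [[0, 0, 0], [2.0, 0, 0.1], 0],
  [[0, 0, 0], [3.0, 0, 0.5], 0],
  [[0, 0, 0], [4.0, 0, 1.0], 0],
  [[0, 0, 0], [4.8, 0, 1.4], 0],
  [[0, 0, 0], [5.6, 0, 1.95], 0],
  [[0, 0, 0], [6.5, 0, 2.6], 0],
  [[0, 0, 0], [7.4, 0, 3.3], 0],
  [[0, 0, 0], [8.2, 0, 4.1], 0],
  [[0, 0, 0], [8.9, 0, 4.9], 0],
  [[0, 0, 0], [9.6, 0, 5.7], 0],
])

```text
clock: 15.4
ee_pos: [570.8, -95.4, 170.2]
tcp_rot: [0.933, 0.36, -0.004, -0.001]
ft_force: [-0.6, -2.3, 0.8]
grip_width: 0.004
```

Run:
```python
from lid import *
logst(); st(); s=arm.sense(); g=s['ee_pos']+3*R.from_quat(s['tcp_rot']).as_matrix()[:,2]; print(toloc(g))
snap('side','s10.png');snap('top','t10.png')
a=np.hstack([cv2.imread('pics/s10.png')[40:220,260:440],cv2.imread('pics/t10.png')[120:300,330:510]])
cv2.imwrite('pics/a10.png',cv2.resize(a,(800,400),interpolation=cv2.INTER_CUBIC))
for ph in(.5,.35,.2,.13,.1,.06):
    x,z=lidpt(ph,162); print(ph,rel(Rt(0),loc(x+7.5,0,z+19)))
```

```text
t 15.4 grasp [570.8 -95.4 167.2] z [-0.008 -0.    -1.   ] y [ 0.672 -0.74  -0.005] q [ 0.013  0.518  0.079  2.003 -0.064  0.631 -0.701] f [-0.6 -2.3  0.8] m [-0.31  0.21 -0.05] g 0.4
[-39.4467883   -0.72692215 167.20009344]
0.5 ([-0.4, 0.4, 0.1], [-0.07, 0.15, -0.14])
0.35 ([-0.4, 0.4, 0.1], [1.25, 0.16, 1.93])
0.2 ([-0.4, 0.4, 0.1], [2.24, 0.18, 4.17])
0.13 ([-0.4, 0.4, 0.1], [2.58, 0.18, 5.26])
0.1 ([-0.4, 0.4, 0.1], [2.71, 0.19, 5.73])
0.06 ([-0.4, 0.4, 0.1], [2.85, 0.19, 6.37])
```

View pics/a10.png

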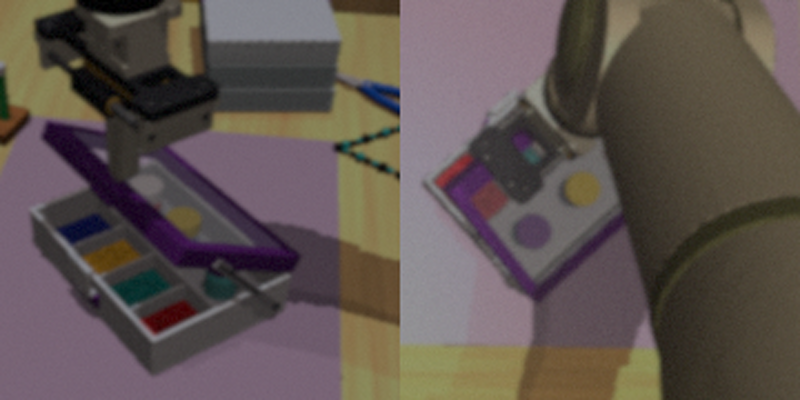

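The lid is following the fingers and is at about 0.5, with about 2.5 N on the tool. I continue down to about 0.12.

drive_tool([
  [[0, 0, 0], [0.5, 0, 0.7], 0],
  [[0, 0, 0], [0.9, 0, 1.3], 0],
  [[0, 0, 0], [1.25, 0, 1.9], 0],
  [[0, 0, 0], [1.6, 0, 2.6], 0],
  [[0, 0, 0], [1.9, 0, 3.3], 0],
  [[0, 0, 0], [2.2, 0, 4.1], 0],
  [[0, 0, 0], [2.4, 0, 4.7], 0],
  [[0, 0, 0], [2.55, 0, 5.2], 0],
  [[0, 0, 0], [2.6, 0, 5.4], 0],
  [[0, 0, 0], [2.6, 0, 5.4], 0],
])

```text
clock: 16.5
ee_pos: [589.2, -76.9, 115.1]
tcp_rot: [0.933, 0.361, -0.005, -0.002]
ft_force: [-0.1, 0.2, 0.3]
grip_width: 0.004
```

Run:
```python
from lid import *
logst(); st(); s=arm.sense(); g=s['ee_pos']+3*R.from_quat(s['tcp_rot']).as_matrix()[:,2]; print(toloc(g))
for ph in(.13,.1,.06,0):
    x,z=lidpt(ph,162); print(ph,rel(Rt(0),loc(x+7.5,0,z+19)))
```

```text
t 16.5 grasp [589.2 -76.9 112.1] z [-0.01  0.   -1.  ] y [ 0.673 -0.74  -0.007] q [-0.011  0.612  0.068  2.004 -0.076  0.539 -0.723] f [-0.1  0.2  0.3] m [-0.02  0.17 -0.02] g 0.4
[-65.46710765  -2.09317832 112.08502258]
0.13 ([-0.4, 0.4, 0.1], [-0.02, 0.21, -0.17])
0.1 ([-0.4, 0.4, 0.1], [0.1, 0.21, 0.3])
0.06 ([-0.4, 0.4, 0.1], [0.25, 0.21, 0.94])
0 ([-0.4, 0.4, 0.1], [0.41, 0.22, 1.9])
```

drive_tool([
  [[0, 0, 0], [0.05, 0, 0.15], 0],
  [[0, 0, 0], [0.1, 0, 0.3], 0],
  [[0, 0, 0], [0.15, 0, 0.45], 0],
  [[0, 0, 0], [0.18, 0, 0.6], 0],
  [[0, 0, 0], [0.22, 0, 0.7], 0],
  [[0, 0, 0], [0.25, 0, 0.8], 0],
  [[0, 0, 0], [0.25, 0, 0.8], 0],
])

```text
clock: 17.2
ee_pos: [591.0, -75.2, 106.9]
tcp_rot: [0.933, 0.361, -0.005, -0.002]
ft_force: [-0.5, 0.1, 0.1]
grip_width: 0.007
```

Run:
```python
from lid import *
st(); s=arm.sense(); g=s['ee_pos']+3*R.from_quat(s['tcp_rot']).as_matrix()[:,2]; print(toloc(g))
snap('side','s11.png')
cv2.imwrite('pics/a11.png',cv2.resize(cv2.imread('pics/s11.png')[60:220,240:440],(750,600),interpolation=cv2.INTER_CUBIC))
```

```text
t 17.2 grasp [591.  -75.2 103.9] z [-0.01  0.   -1.  ] y [ 0.673 -0.739 -0.007] q [-0.013  0.625  0.066  2.004 -0.077  0.524 -0.725] f [-0.5  0.1  0.1] m [-0.09  0.13  0.  ] g 0.6
[-67.99947959  -2.19350643 103.9496627 ]
```

View pics/a11.png

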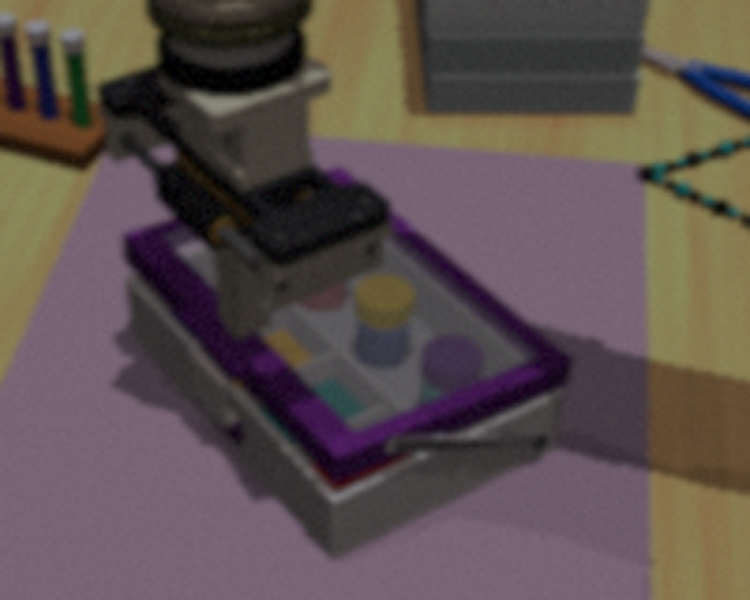

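The lid is nearly shut, ajar at the catch. The fingertips are just above its front centre.

drive_tool([
  [[0, 0, 0], [0, 0, 0.1], 0],
  [[0, 0, 0], [0, 0, 0.2], 0],
  [[0, 0, 0], [0, 0, 0.25], 0],
  [[0, 0, 0], [0, 0, 0.25], 0],
])

```text
clock: 17.65
ee_pos: [591.3, -75.0, 105.2]
tcp_rot: [0.933, 0.361, -0.004, -0.002]
ft_force: [-1.5, -0.1, 7.5]
grip_width: 0.007
```

Run:
```python
from lid import *
st()
```

```text
t 17.65 grasp [591.3 -75.  102.2] z [-0.009  0.001 -1.   ] y [ 0.673 -0.739 -0.007] q [-0.013  0.627  0.065  2.005 -0.078  0.52  -0.724] f [-1.5 -0.1  7.5] m [0.09 0.46 0.  ] g 0.6
```

drive_tool([
  [[0, 0, 0], [0, 0, 0.05], 0],
  [[0, 0, 0], [0, 0, 0.1], 0],
  [[0, 0, 0], [0, 0, 0.13], 0],
])

```text
clock: 17.95
ee_pos: [591.4, -74.9, 104.8]
tcp_rot: [0.933, 0.361, -0.004, -0.002]
ft_force: [-2.2, -0.2, 9.9]
grip_width: 0.004
```

Run:
```python
from lid import *
st()
```

```text
t 17.95 grasp [591.3 -74.9 101.8] z [-0.008  0.001 -1.   ] y [ 0.673 -0.739 -0.006] q [-0.012  0.628  0.065  2.006 -0.078  0.518 -0.724] f [-2.2 -0.2  9.9] m [ 0.05  0.71 -0.05] g 0.3
```

drive_tool([
  [[0, 0, 0], [0, 0, 0.12], 0],
  [[0, 0, 0], [0, 0, 0.16], 0],
  [[0, 0, 0], [0, 0, 0.2], 0],
  [[0, 0, 0], [0, 0, 0.2], 0],
])

```text
clock: 18.35
ee_pos: [591.5, -74.8, 103.6]
tcp_rot: [0.933, 0.361, -0.003, -0.002]
ft_force: [-3.2, 0.9, 10.9]
grip_width: 0.006
```

Run:
```python
from lid import *
st()
```

```text
t 18.35 grasp [591.5 -74.8 100.6] z [-0.008  0.001 -1.   ] y [ 0.673 -0.739 -0.006] q [-0.012  0.63   0.064  2.007 -0.078  0.515 -0.724] f [-3.2  0.9 10.9] m [ 0.13  0.75 -0.01] g 0.5
```

drive_tool([
  [[0, 0, 0], [0, 0, 0.18], 0],
  [[0, 0, 0], [0, 0, 0.22], 0],
  [[0, 0, 0], [0, 0, 0.26], 0],
  [[0, 0, 0], [0, 0, 0.3], 0],
])

```text
clock: 18.75
ee_pos: [591.7, -74.6, 101.4]
tcp_rot: [0.933, 0.361, -0.003, -0.002]
ft_force: [-1.8, 0.7, 9.0]
grip_width: 0.003
```

Run:
```python
from lid import *
st()
```

```text
t 18.75 grasp [591.7 -74.6  98.4] z [-0.007  0.001 -1.   ] y [ 0.673 -0.739 -0.006] q [-0.012  0.633  0.063  2.008 -0.079  0.51  -0.724] f [-1.8  0.7  9. ] m [0.17 0.51 0.04] g 0.3
```

Still riding over the ridge at 9–11 N, with the tip at z ≈ 79.4. Pressing on gently.

drive_tool([
  [[0, 0, 0], [0, 0, 0.18], 0],
  [[0, 0, 0], [0, 0, 0.22], 0],
  [[0, 0, 0], [0, 0, 0.26], 0],
  [[0, 0, 0], [0, 0, 0.3], 0],
])

```text
clock: 19.15
ee_pos: [592.0, -74.3, 98.7]
tcp_rot: [0.933, 0.361, -0.003, -0.002]
ft_force: [-0.7, 0.9, 2.8]
grip_width: 0.003
```

Run:
```python
from lid import *
st()
```

```text
t 19.15 grasp [592.  -74.3  95.7] z [-0.006  0.002 -1.   ] y [ 0.674 -0.739 -0.005] q [-0.011  0.637  0.062  2.009 -0.079  0.504 -0.723] f [-0.7  0.9  2.8] m [0.17 0.09 0.01] g 0.3
```

drive_tool([
  [[0, 0, 0], [0, 0, 0.1], 0],
  [[0, 0, 0], [0, 0, 0.18], 0],
  [[0, 0, 0], [0, 0, 0.24], 0],
  [[0, 0, 0], [0, 0, 0.28], 0],
])

```text
clock: 19.55
ee_pos: [591.9, -74.3, 96.3]
tcp_rot: [0.933, 0.361, -0.003, -0.002]
ft_force: [-2.3, 0.3, 12.0]
grip_width: 0.004
```

Run:
```python
from lid import *
st()
```

```text
t 19.55 grasp [591.9 -74.3  93.3] z [-0.006  0.002 -1.   ] y [ 0.673 -0.739 -0.005] q [-0.011  0.641  0.061  2.011 -0.08   0.499 -0.723] f [-2.3  0.3 12. ] m [ 0.08  0.67 -0.01] g 0.3
```

Stop reached: the tip is at z 74.3 (74 expected when shut) with 12 N. I lift off and check that the lid stays.

drive_tool([
  [[0, 0, 0], [0, 0, -0.3], 0],
  [[0, 0, 0], [0, 0, -1], 0],
  [[0, 0, 0], [0, 0, -3], 0],
  [[0, 0, 0], [-2, 0, -6], 0],
  [[0, 0, 0], [-5, 0, -10], 0],
  [[0, 0, 0], [-9, 0, -14], 0],
  [[0, 0, 0], [-13, 0, -18], 0],
  [[0, 0, 0], [-16, 0, -20], 0],
  [[0, 0, 0], [-18, 0, -20], 0],
  [[0, 0, 0], [-18, 0, -20], 0],
])

```text
clock: 20.55
ee_pos: [458.0, -198.2, 298.4]
tcp_rot: [0.933, 0.359, -0.002, -0.001]
ft_force: [0.1, 0.7, 0.2]
grip_width: 0.005
```

Run:
```python
from lid import *
st()
c,sn=np.cos(YAW),np.sin(YAW)
for n,off in(('side',[0,-2.8,-.5]),('top',[.4,1.2,-.5])):
    p,d=snap(n,n+'12.png'); W=cloud(n,d).reshape(-1,3)+off; dd=W[:,:2]-C0; L=np.c_[dd@[c,sn],dd@[-sn,c],W[:,2]]
    # frame bars: front (x≈-79) & rear (x≈79)
    for nm,k in(('front',(abs(L[:,0]+79)<5)),('rear',(abs(L[:,0]-79)<5))):
        q=L[k&(abs(L[:,1])<110)&(L[:,2]>60)&(L[:,2]<110)]; print(n,nm,len(q),np.median(q[:,2]) if len(q) else None)
cv2.imwrite('pics/a12.png',cv2.resize(cv2.imread('pics/side12.png')[60:220,240:440],(750,600),interpolation=cv2.INTER_CUBIC))
```

```text
t 20.55 grasp [ 458.  -198.2  295.4] z [-0.004  0.001 -1.   ] y [ 0.67  -0.742 -0.003] q [ 0.202  0.259  0.116  2.041 -0.038  0.848 -0.496] f [0.1 0.7 0.2] m [-0.08  0.08  0.03] g 0.5
side front 302 73.10340587511132
side rear 231 73.00111888762626
top front 375 72.98593641296941
top rear 391 73.36540990375727
```

View pics/a12.png

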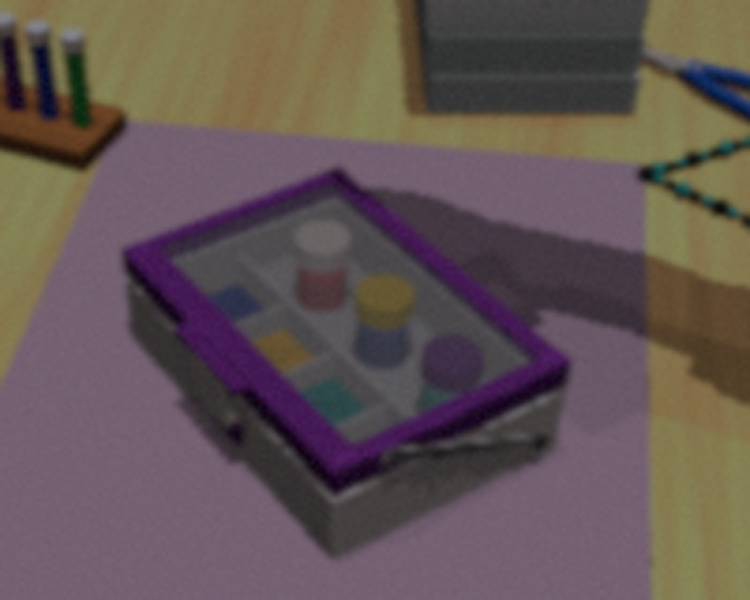

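View pics/top12.png

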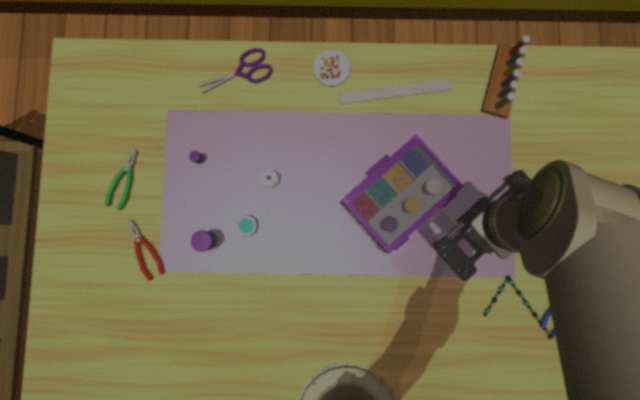

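The lid is flush, with front and rear bars both at about 73 mm in both cameras. The jars stand in their wells, and the spool (269,178) and tin (247,226) haven't moved. The robot is clear.

Run:
```python
from h import *
print(arm.finish_job())
```

```text
the job is handed in; nothing more can be done
None
```

The job is handed in with the purple-capped jar in its well and the lid shut. It took about 20.6 s of the 64 s allowed, and no verdict was reported.

- **Jar:** I picked the middle-sized of the three purple-capped jars with a tilted grasp, 12 mm above its middle. It went into the well on the first descent, and no searching was needed. It met the floor with 4.6 N at the expected height. After letting go, its top measured level with the yellow jar's (65.0 and 64.8 mm).
- **Lid:** I swung it shut along its arc and pressed it over the catch at 9–11 N. It met its stop at 12 N, the highest tool force I read.
- **Last checks:** With the arm lifted clear, the lid stayed flush. Its front and rear bars were both within 73.0–73.4 mm in both cameras, against 74 mm nominal, and the wrist force was back near zero. The other two jars, the spool and the tin look unmoved in the last pictures; I did not measure them again.
- **Disagreement:** The two cameras differ by about 5.5 mm in y. I corrected for this using the jar in the gripper. The estimates of the well's position still differed by about 1.5 mm, and the clean drop-in settled it.

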